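Swing the heavy speaker out to its aim strip and settle it

TASK

Swing the heavy speaker round on its free-running post until it lies straight over the aim strip on the shelf, and leave it standing still there, let go of and not drifting. Push it only against its two springy side panels, slowly and gently: never let it run into the stop at either end of its swing or race round, never touch the rest of it, least of all the dark glass touch panel on top, and leave the other things on the shelf where they are.

Things in the scene. Friction and masses are not known exactly. Their poses are not given: they have to be found in the camera images.
- speaker (a joint): Swing angle about the post's vertical axis, rad, counter-clockwise from above positive. At angle q the direction from post to the speaker's outer end is (-cos(q+s), -sin(q+s)) in the world, s = the stand's yaw (q = 0: along the stand's -x, roughly towards the robot). Hard stops at -1.15 and +1.15. It starts at rest between -0.90 and -0.65. Keep it below 0.9 rad/s and pushes below 25 N.
- stand: Fixed steel post, 44 mm in diameter and 172 mm tall (cap 56 mm), on a round foot 150 mm in diameter and 16 mm high. Origin on the swing axis at the shelf surface. Its yaw s turns the speaker and its stops with it.
- hinge (a point): Point on the swing axis, 140 mm above the shelf. The bearing runs free: no spring, no dry friction, only viscous drag of 0.02 N m s/rad; the speaker's moment of inertia about the axis is nominally 0.152 kg m2 (mass 4.6 kg nominal; both differ by -25 to +30 % from run to run), so once moving it coasts on, its speed dying away with a time constant of about 8 s.
- tip (a point): Mid upper edge of the speaker's outer end, 290 mm from the axis, 140 mm above the shelf, turning with it; its x axis points to the post. The speaker is a dark wooden box 100 mm wide, 45 to 290 mm from the axis (round 100 mm collar at the post), 40 to 140 mm above the shelf, with a sprung wooden panel along each long side: 160 mm wide in all, too wide to grip.
- panel_left (a joint): How far the sprung panel on the +y long side (the one to push to raise the swing angle) is pressed in, m: 0 free, 0.03 fully in (hard). Its flat outer face, 60 to 285 mm from the axis and 42 to 134 mm above the shelf, lies 80 mm from the line axis to tip when free. Spring 80 N/m, damping 2 N s/m, panel 0.12 kg: pressed, it throws the heavy speaker back almost undamped (period about 1.4 s).
- panel_right (a joint): The same for the equal, mirrored panel on the other (-y) long side, the leading side while the swing angle grows; the one to brake against.
- glass_top (a point): Middle of the upper face of the dark touch panel, 205 x 90 x 4 mm, on the speaker's top, 140 to 144 mm above the shelf; must not be touched.
- aim_strip: Flat aluminium strip, 24 mm wide, 4 mm thick, fixed on the shelf, under the speaker's path. Origin on the swing axis at the shelf surface; it runs along its own -x from 80 to 365 mm out, 75 mm beyond the speaker's end. The speaker lies straight over it when the tip is over the strip's centre line: joint angle = strip's yaw minus stand's yaw (0.4 to 0.7 rad).
- strip_end (a point): Centre of the round pad (40 mm across) at the strip's outer end, 345 mm from the swing axis, on its upper face 4 mm above the shelf.
- controller: Yellow game controller about 85 x 154 x 46 mm; origin centre of underside. Leave alone.
- cartridge0: Orange cartridge 58 x 66 x 14 mm lying flat; origin centre of underside. Leave alone.
- cartridge1: Second orange cartridge of the same kind. Leave alone.
- key_ring: Steel ring 36 mm across, 5 mm high, lying flat; origin centre of underside. Leave alone.
- coaster: Round wooden coaster 96 mm across, 8 mm high; origin centre of underside. Leave alone.

How it is judged:
By the outcome, as a careful person would: the job done as asked, in the order asked, and still so for the second after the job is handed in, with the robot touching nothing.
It also fails if it takes over 38 s, if anything falls off the work surface, if the arm or the gripper's body presses on something with over 40 N, if the wrist force passes 120 N, or if a joint passes its speed limit or range.

ROBOT

A 7-joint arm with a two-finger parallel gripper is mounted at the origin on the work surface. World frame = base frame: x ahead of the robot, y to its left, z up, the work surface at z = 0. Lengths are in mm, angles in rad, forces in N, time in s.
With the tool pointing down it reaches from about 400 to 875 mm from the base axis. Payload 4.4 kg.
Tool frame: the origin (TCP) lies midway between the tips of the shut fingers; the grasp point (between the pads) lies 19 mm behind it; x points along the fingers, z is the direction in which the jaws open and shut, and the axes are right-handed (so a half turn about x gives the same grasp; the last joint's range is limited). The gripper opens to 85 mm and grips with 20 to 120 N. Pads are 22 mm wide; open, the fingers measure 114 mm over their backs; the gripper's body (76 mm by 85 mm) begins 54 mm behind the grasp point. The pads swing forward as they close: fully open they stand 13 mm farther back than shut.
Start: joints at [-1.318, 0.628, 0.038, 1.517, -0.027, 0.996, -0.02], TCP at [203.704, 617.27, 231.313] pointing down, gripper open.
Joint ranges: [-3.06, 3.06], [-0.37, 2.12], [-1.25, 1.32], [0.18, 2.47], [-1.1, 4.24], [0.23, 1.98], [-2.94, 2.94]. Speed limits (rad/s): [2.57, 2.57, 3.14, 3.14, 3.14, 3.14, 3.14].

INTERFACE

Orientations are given as [roll, pitch, yaw] about the fixed x, y, z axes, in that order (R = Rz(yaw) Ry(pitch) Rx(roll)).
In Python, from cell import ctrl gives the robot as it stands. The module is installed in compiled form; this text tells all that it offers.
- The arm moves only by the tool servo_tool, never from a script. Its argument "rows" is a list of rows, each an object of numbers: "dx", "dy", "dz": the shift along the tool's x, y, z in units of 750 mm (1.0 is 750 mm); "wx", "wy", "wz": the turn, a rotation vector about the tool's x, y, z in units of 6 degrees (1.0 is 6 degrees); "fingers": the closure, from 0 (fully open) to 1 (shut). In form: [{"dx": .., "dy": .., "dz": .., "wx": .., "wy": .., "wz": .., "fingers": ..}, ...]. A call has 1 to 5 rows; each row shifts and turns the commanded pose from where the row before left it, along the tool's axes as they then stand; what a row does not reach is not made up. A row lasts 1/8 s, in which the tool goes at most 62.5 mm and 10.7 degrees, less where a joint would pass 70% of its speed; a pose out of reach is approached as far as the arm can. A call with a number of a shift or a turn outside -1 to 1 is refused whole. A call with a gripper value outside its range is refused whole. The fingers move at their own pace and stop on an object; the grip force is fixed at half the most. Time passes only in rows, so rows that do not move let the fingers close. It gives the time, the measured TCP pose, the force and the opening at its end, in the units of the state.
- ctrl.read_state(): the state, without advancing time (a new reading comes with each control period).
- ctrl.get_image(name): name is "scene" or "top" or "wrist"; returns the picture (480x640x3 uint8, red, green, blue); there is no depth.
- ctrl.camera_info(name): a dict with "fovy" (degrees; the focal length in pixels is half the picture's height over the tangent of half this angle, whatever the lens; pixels are square), "cx", "cy" (the principal point, pixels), "R" (3x3) and "t" (3): a world point X has camera coordinates R X + t. Camera axes: x right, y down, z forward; pixel columns grow to the right and rows downward; lengths in mm; the calibration is good to about 2 mm. A picture is of the moment at which its call begins: read the wrist's pose just before it. camera_info takes no time and is no camera call; for the wrist camera it gives the pose at the moment of the call.
- ctrl.finish_job(): hands the job in, once; it reports no verdict.
Trained networks look in the newest picture that a camera, given by its name, has taken for a name from the list of things; names that differ only in an ending like _2 or _b are one class to them, and where a whole thing is asked for, a point or a joint stands for the part that bears it (a point fixed in the world has none). Each returns a list of dicts, best first, with "conf" (0 to 1); they miss things now and then, are a little off and sometimes report something else, mostly with a low value. They report only what shows in the picture. A call takes as long as a camera call.
- ctrl.search_frame(label, camera): "extent" ([centre column, centre row, width, height] in pixels, round what is visible of it).
- ctrl.silhouettes(label, camera): "region" (480x640 bool, what is visible of it) and "extent" ([centre column, centre row, width, height] in pixels, round what is visible of it).
- ctrl.mark_of(label, camera): "point" ([column, row] in pixels: a listed point, or the origin of a listed thing).
The state is a dict: "clock": time; "qpos": joint angles; "qd": joint speeds; "tau": joint torques, N m; "eef_pos": TCP position; "tool_rot": TCP orientation; "force": force on the tool from outside, world axes, zero at the start; "torque": the same for the moment, N m; "width": finger opening in mm.
Only numpy, scipy, OpenCV 4.12 (cv2) and the standard library are available. Lean on these libraries where they do the work, as an engineer would, in place of code of your own. Each camera call takes 0.05 s, during which the arm holds its last target.

## Working session

There is one attempt and no reset: what is moved stays moved. The work goes in short steps, Python scripts to look and compute and a tool call to move; the robot and the scene stay as the last step left them, time stands still between calls to the robot, and variables do not carry over. Pictures are saved under pics/ and viewed, and the job is handed in when it is done.

Besides the shell and the picture viewer there is one more tool, called after ">>>" as name(argument=value, ...), one argument or row to a line, values as JSON. servo_tool: Moves the arm, as the interface text tells. Its arguments: {"type":"object","properties":{"rows":{"type":"array"}},"required":["rows"]}

```bash
mkdir -p pics; ls
cat > h.py <<'E'
import numpy as np, cv2
from cell import ctrl
def save(n,f):
    im=ctrl.get_image(n); cv2.imwrite('pics/'+f,im[:,:,::-1]); return im
def ray(n,px):
    c=ctrl.camera_info(n); f=240/np.tan(np.radians(c['fovy'])/2)
    R=np.array(c['R']);t=np.array(c['t'])
    d=R.T@np.array([(px[0]-c['cx'])/f,(px[1]-c['cy'])/f,1]); return -R.T@t,d
def atz(n,px,z):
    o,d=ray(n,px); return o+d*(z-o[2])/d[2]
def proj(n,X):
    c=ctrl.camera_info(n); f=240/np.tan(np.radians(c['fovy'])/2)
    p=np.array(c['R'])@np.array(X)+np.array(c['t']); return [c['cx']+f*p[0]/p[2],c['cy']+f*p[1]/p[2]]
E
python3 - <<'E'
from h import *
s=ctrl.read_state();print(s)
for n in['scene','top']:
    save(n,n+'0.png')
    for l in['hinge','tip','strip_end','glass_top','stand','aim_strip','controller','cartridge0','key_ring','coaster']:
        r=ctrl.mark_of(l,n); print(n,l,[(np.round(x['point'],1),round(x['conf'],2)) for x in r[:3]])
    c=ctrl.camera_info(n);print(c)
print(ctrl.read_state()['clock'])
E
```

```text
pics
{'clock': 0.0, 'qpos': array([-1.31780455,  0.62932594,  0.03842889,  1.51838653, -0.02702195,
        0.99626859, -0.01999841]), 'qd': array([ 9.78569814e-04, -1.66804364e-04,  9.15806567e-04, -2.67104412e-04,
       -1.32792761e-03,  1.74470429e-04,  5.52352484e-05]), 'tau': array([ 1.49327479e-04, -5.63412237e+01,  1.22614201e+00, -1.93449587e+01,
        1.09730568e-02,  1.04677887e-02, -1.42404573e-06]), 'eef_pos': array([203.48650895, 616.67098767, 230.39598657]), 'tool_rot': array([ 3.14041434,  1.56892518, -1.89076662]), 'force': array([-0.84983808, -0.05964311,  0.34643771]), 'torque': array([ 0.003996  ,  0.02065221, -0.012678  ]), 'width': 84.89952916971072}
scene hinge [(array([295.3, 271.8]), 0.9)]
scene tip [(array([423. , 251.5]), 0.77)]
scene strip_end [(array([287.2, 235. ]), 0.61)]
scene glass_top [(array([375.2, 261.1]), 0.63)]
scene stand [(array([502.7, 378.8]), 0.72), (array([298.6, 325.9]), 0.69)]
scene aim_strip []
scene controller [(array([188.3, 232.4]), 0.6)]
scene cartridge0 [(array([502.9, 378.5]), 0.93), (array([211.5, 286.1]), 0.75)]
scene key_ring
[... 498 characters left out ...]
ray([369.3, 271.8]), 0.6), (array([452.6, 234.2]), 0.46)]
top glass_top [(array([261.5, 228.5]), 0.84)]
top stand [(array([302. , 190.5]), 0.93), (array([174.2, 221.6]), 0.57)]
top aim_strip []
top controller [(array([450.9, 234.1]), 0.82), (array([261.3, 227.8]), 0.48)]
top cartridge0 [(array([383.2, 192.6]), 0.73)]
top key_ring [(array([170.6, 256.2]), 0.52)]
top coaster [(array([166.7, 285.3]), 0.76)]
{'fovy': 45.98002522845891, 'cx': 318.6232824822192, 'cy': 237.39331436951312, 'R': array([[-0.01399576, -0.99988993, -0.00492458],
       [-0.99416103,  0.01444224, -0.10693578],
       [ 0.10699513,  0.00339918, -0.99425373]]), 't': array([ -75.32328302,  565.27302202, 1776.60339276])}
1.1
```

View pics/scene0.png

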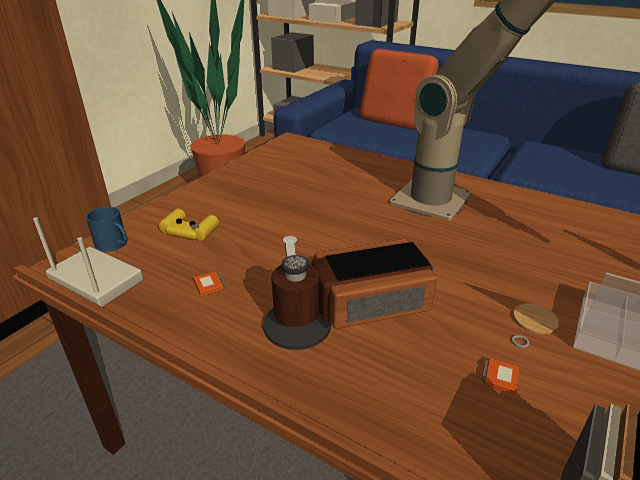

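View pics/top0.png

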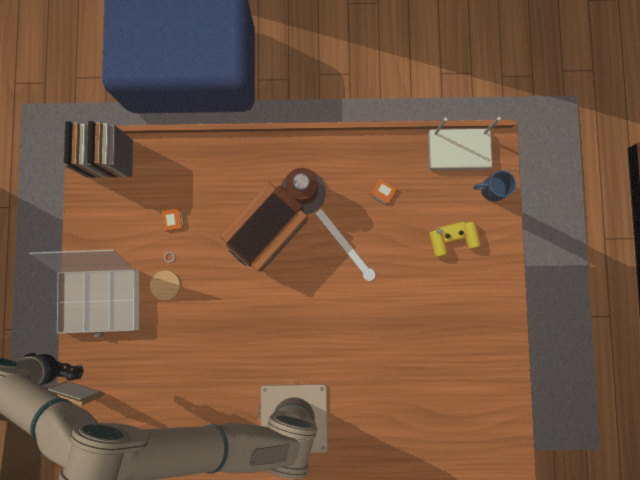

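Run:
```python
from h import *
def tri(a,b):
    o1,d1=ray('scene',a);o2,d2=ray('top',b)
    A=np.c_[d1,-d2];x=np.linalg.lstsq(A,o2-o1,rcond=None)[0]
    p,q=o1+d1*x[0],o2+d2*x[1];return np.round((p+q)/2,1),np.round(np.linalg.norm(p-q),1)
print(tri([295.3,271.8],[301.2,181.8]),tri([423,251.5],[235.1,255.7]),tri([287.2,235],[369.3,271.8]))
print('hinge140',atz('top',[301.2,181.8],140),atz('scene',[295.3,271.8],140))
print('stand0',atz('top',[302,190.5],0),atz('scene',[298.6,325.9],0))
print('tip',atz('top',[235.1,255.7],140),atz('scene',[423,251.5],140))
print('strip',atz('top',[369.3,271.8],4),atz('scene',[287.2,235],4))
for l,p in dict(contr=[450.9,234.1],cart=[383.2,192.6],cart2=[174,221],key=[170.6,256],coast=[166.7,285]).items():print(l,atz('top',p,0))
```

```text
(array([720.5, -33.3, 149. ]), np.float64(0.7)) (array([502. , 162.6, 143.3]), np.float64(7.7)) (array([ 453.2, -244.4,   23. ]), np.float64(3.0))
hinge140 [722.54616959 -33.31803767 140.        ] [710.54686838 -39.99524667 140.        ]
stand0 [722.72320645 -30.96440703   0.        ] [ 7.19076880e+02 -2.98148346e+01  1.13686838e-13]
tip [500.89197271 166.75769873 140.        ] [499.24995989 157.72352358 140.        ]
strip [ 453.23974154 -244.78518585    4.        ] [ 429.61022062 -263.60897652    4.        ]
contr [ 571.89673988 -512.72078954    0.        ]
cart [ 711.77497264 -296.70989201    0.        ]
cart2 [628.00986104 387.65812634   0.        ]
key [513.71884853 397.15733736   0.        ]
coast [420.20826213 408.42737223   0.        ]
```

The top view shows the post at about (302,187), the speaker end at about (235,256) and the strip pad at (369,273). The scene view agrees with this. The angle to swing is about 1.39 rad, so I'm moving to the far-left side of the speaker, staying high.

>>> servo_tool(
  rows=[
    {"dy": -0.06, "dz": -0.025, "fingers": 1},
    {"dy": -0.06, "dz": -0.025, "fingers": 1},
    {"dy": -0.06, "dz": -0.025, "fingers": 1},
    {"dy": -0.06, "dz": -0.025, "fingers": 1},
    {"dy": -0.06, "dz": -0.025, "fingers": 1},
  ],
)

```text
schema error: expected keys dx, dy, dz, wx, wy, wz, fingers
```

>>> servo_tool(
  rows=[
    {"dy": -0.06, "dz": -0.025, "fingers": 1},
    {"dy": -0.06, "dz": -0.025, "fingers": 1},
    {"dy": -0.06, "dz": -0.025, "fingers": 1},
    {"dy": -0.06, "dz": -0.025, "fingers": 1},
    {"dy": -0.06, "dz": -0.025, "fingers": 1},
  ],
)

```text
schema error: expected keys dx, dy, dz, wx, wy, wz, fingers
```

>>> servo_tool(
  rows=[
    {"dx": 0, "dy": -0.06, "dz": -0.025, "wx": 0, "wy": 0, "wz": 0, "fingers": 1},
    {"dx": 0, "dy": -0.06, "dz": -0.025, "wx": 0, "wy": 0, "wz": 0, "fingers": 1},
    {"dx": 0, "dy": -0.06, "dz": -0.025, "wx": 0, "wy": 0, "wz": 0, "fingers": 1},
    {"dx": 0, "dy": -0.06, "dz": -0.025, "wx": 0, "wy": 0, "wz": 0, "fingers": 1},
    {"dx": 0, "dy": -0.06, "dz": -0.025, "wx": 0, "wy": 0, "wz": 0, "fingers": 1},
  ],
)

```text
clock: 1.72
eef_pos: [389.2, 456.7, 231.5]
tool_rot: [-0.343, 1.57, 0.909]
force: [-0.2, 0.2, 0.3]
width: -0.1
```

>>> servo_tool(
  rows=[
    {"dx": 0, "dy": -0.06, "dz": -0.025, "wx": 0, "wy": 0, "wz": 0, "fingers": 1},
    {"dx": 0, "dy": -0.06, "dz": -0.025, "wx": 0, "wy": 0, "wz": 0, "fingers": 1},
    {"dx": 0, "dy": -0.06, "dz": -0.025, "wx": 0, "wy": 0, "wz": 0, "fingers": 1},
    {"dx": 0, "dy": -0.06, "dz": -0.025, "wx": 0, "wy": 0, "wz": 0, "fingers": 1},
    {"dx": 0, "dy": -0.06, "dz": -0.025, "wx": 0, "wy": 0, "wz": 0, "fingers": 1},
  ],
)

```text
clock: 2.35
eef_pos: [573.4, 297.1, 231.4]
tool_rot: [-0.272, 1.57, 0.98]
force: [0.6, 0.8, -0.0]
width: 0.3
```

Run:
```python
from h import *
print(ctrl.read_state()['eef_pos'])
c=ctrl.camera_info('wrist');print({k:np.round(v,3) for k,v in c.items()})
save('wrist','w1.png')
for l in['hinge','tip','strip_end','glass_top']:
    print(l,[(np.round(x['point'],1),round(x['conf'],2)) for x in ctrl.mark_of(l,'wrist')[:2]])
im=save('top','t1.png'); cv2.imwrite('pics/t1c.png',cv2.resize(im[130:330,150:420,::-1],None,fx=2.9,fy=2.9,interpolation=cv2.INTER_CUBIC))
```

```text
[573.41981381 297.11523405 231.43626137]
{'fovy': np.float64(71.946), 'cx': np.float64(323.675), 'cy': np.float64(237.39), 'R': array([[ 0.314,  0.95 , -0.001],
       [ 0.903, -0.298,  0.31 ],
       [ 0.294, -0.098, -0.951]]), 't': array([-461.477, -469.767,  239.478])}
hinge []
tip [(array([114.8, 216.1]), 0.77)]
strip_end [(array([384.3,  20.2]), 0.19)]
glass_top [(array([ 79.2, 332.8]), 0.74)]
```

View pics/w1.png

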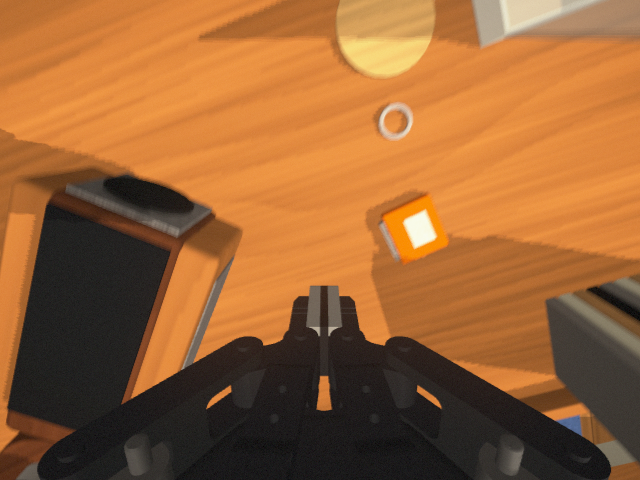

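View pics/t1c.png

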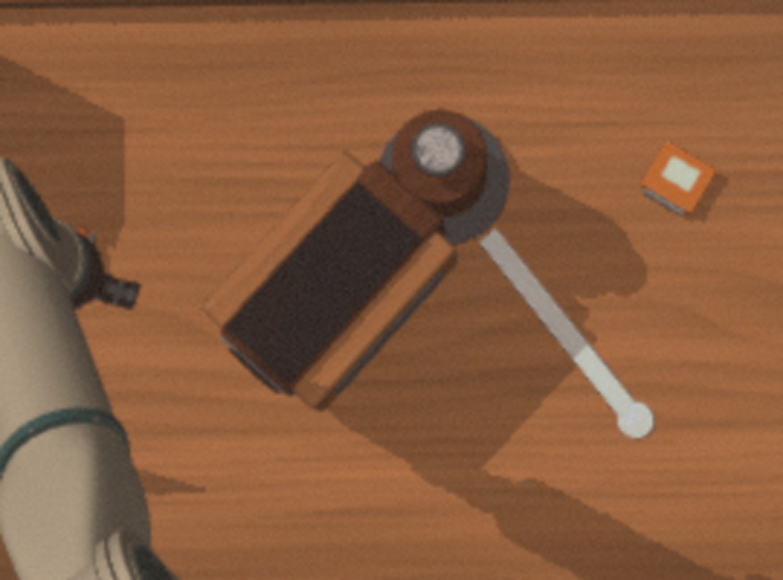

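```bash
cat >> h.py <<'E'
from scipy.optimize import minimize
def poly(n,P): return np.array([proj(n,X) for X in P])
def rect(a,x0,x1,hw,z,ax):
    d=np.array([-np.cos(a),-np.sin(a)]);m=np.array([-np.sin(a),np.cos(a)])
    return [np.r_[ax+d*r+m*s,z] for r,s in [(x0,-hw),(x1,-hw),(x1,hw),(x0,hw)]]
def edge(gray,n,a,x0,x1,hw,z,ax,delta=4):
    # mean difference across the long sides (outside minus inside)
    d=np.array([-np.cos(a),-np.sin(a)]);m=np.array([-np.sin(a),np.cos(a)])
    tot=0
    for s in(-1,1):
        for k,sg in((hw+delta,1),(hw-delta,-1)):
            pts=np.array([proj(n,np.r_[ax+d*r+m*s*k,z]) for r in np.linspace(x0,x1,40)],np.float32)
            v=cv2.remap(gray,pts[:,0].reshape(1,-1),pts[:,1].reshape(1,-1),cv2.INTER_LINEAR)
            tot+=sg*v.mean()
    return tot
def best(f,lo,hi,n=120):
    A=np.linspace(lo,hi,n);v=np.array([f(a) for a in A]);i=v.argmax()
    B=np.linspace(A[max(i-2,0)],A[min(i+2,n-1)],41);w=np.array([f(b) for b in B])
    k=w>=w.max()-0.25*(w.max()-w.min()); return np.sum(B[k]*(w[k]-w[k].min()+1e-6))/np.sum(w[k]-w[k].min()+1e-6),w.max()
E
python3 - <<'E'
from h import *
np.set_printoptions(precision=1,suppress=True)
cr=lambda p:[p[0]/2.9+150-.3,p[1]/2.9+130-.3]
print('cap',atz('top',cr([438,149]),172))
g=[atz('top',cr(p),144)[:2] for p in[(362,182),(421,232),(293,387),(222,332)]]
print(np.array(g)); 
print('a',[np.arctan2(-(v)[1],-(v)[0]).round(4) for v in(g[3]-g[0],g[2]-g[1])])
p=atz('top',cr([635,420]),4);q=atz('top',cr([489,236]),4);print('pad',p,q)
gray=cv2.cvtColor(cv2.imread('pics/t1.png'),cv2.COLOR_BGR2GRAY).astype(np.float32)
for ax in([722,-32],[722,-29],[719,-32],[725,-32],[722,-35]):
    ax=np.array(ax,float)
    print(ax,'glass',np.round(best(lambda a:edge(gray,'top',a,75,270,45,144,ax),-1,-.4),4),'strip',np.round(best(lambda a:-edge(gray,'top',a,90,340,12,4,ax),.4,.9),4))
# wrist tip
print('wtip',atz('wrist',[114.8,216.1],140))
E
```

```text
cap [718.1 -33.  172. ]
[[690.2  47.4]
 [636.7 -13.5]
 [477.7 119.5]
 [535.5 192.7]]
a [np.float64(-0.7539), np.float64(-0.6966)]
pad [ 444.5 -242.5    4. ] [653.1 -83.5   4. ]Traceback (most recent call last):
  File "<stdin>", line 12, in <module>
  File "h.py", line 30, in best
    A=np.linspace(lo,hi,n);v=np.array([f(a) for a in A]);i=v.argmax()
                                       ~^^^
  File "<stdin>", line 12, in <lambda>
  File "h.py", line 25, in edge
    pts=np.array([proj(n,np.r_[ax+d*r+m*s*k,z]) for r in np.linspace(x0,x1,40)],np.float32)
                  ~~~~^^^^^^^^^^^^^^^^^^^^^^^^^
  File "h.py", line 12, in proj
    c=ctrl.camera_info(n); f=240/np.tan(np.radians(c['fovy'])/2)
ValueError: time passes only in moves, steps and waits
```

```bash
sed -i 's/c=ctrl.camera_info(n)/c=CI(n)/g' h.py
cat > pre.py <<'E'
import os,pickle,numpy as np,cv2
from cell import ctrl
_c={}
def CI(n):
    if n not in _c:
        f=n+'.pkl'
        if n!='wrist' and os.path.exists(f): _c[n]=pickle.load(open(f,'rb'))
        else:
            _c[n]=ctrl.camera_info(n)
            if n!='wrist': pickle.dump(_c[n],open(f,'wb'))
    return _c[n]
E
cat pre.py h.py > h2.py; mv h2.py h.py
python3 - <<'E'
from h import *
CI('scene')
gray=cv2.cvtColor(cv2.imread('pics/t1.png'),cv2.COLOR_BGR2GRAY).astype(np.float32)
for ax in([722,-32],[722,-29],[719,-32],[725,-32],[722,-35]):
    ax=np.array(ax,float)
    print(ax,'glass',np.round(best(lambda a:edge(gray,'top',a,75,270,45,144,ax),-1,-.4),4),'strip',np.round(best(lambda a:-edge(gray,'top',a,90,340,12,4,ax),.4,.9),4))
print('wtip',atz('wrist',[114.8,216.1],140))
E
```

```text
[722. -32.] glass [-0.7275 66.209 ] strip [  0.6482 116.3987]
[722. -29.] glass [-0.7154 64.1188] strip [  0.6581 116.7505]
[719. -32.] glass [-0.7381 67.8563] strip [  0.6555 116.0122]
[725. -32.] glass [-0.7163 63.3618] strip [  0.6403 114.4095]
[722. -35.] glass [-0.7396 66.6971] strip [  0.6377 112.2854]
wtip [505.3542809 161.1807356 140.       ]
```

Run:
```python
from h import *
gray=cv2.cvtColor(cv2.imread('pics/t1.png'),cv2.COLOR_BGR2GRAY).astype(np.float32)
gray=cv2.GaussianBlur(gray,(0,0),0.7)
from scipy.optimize import minimize
f=lambda p:-(edge(gray,'top',p[0],75,270,45,144,p[2:4])-edge(gray,'top',p[1],90,340,12,4,p[2:4]))
for x0 in([-.73,.65,722,-32],[-.72,.66,718,-30]):
    r=minimize(f,x0,method='Nelder-Mead',options=dict(initial_simplex=np.array([x0]+[[x0[j]+(k==j)*[.02,.02,3,3][j] for j in range(4)] for k in range(4)])))
    print(r.x,r.fun)
im=cv2.imread('pics/t1.png');a,b,ax=r.x[0],r.x[1],r.x[2:4]
im=cv2.resize(im,None,fx=4,fy=4,interpolation=cv2.INTER_CUBIC)
def dr(P,c): cv2.polylines(im,[np.round((poly('top',P)+.5)*4).astype(int)],True,c,1)
dr(rect(a,70,275,45,144,ax),(0,255,0));dr(rect(b,80,365,12,4,ax),(255,0,0));dr(rect(a,60,285,80,134,ax),(0,255,255))
t=np.linspace(0,6.28,40)
dr([np.r_[ax+28*np.array([np.cos(u),np.sin(u)]),172] for u in t],(255,0,255));dr([np.r_[ax+75*np.array([np.cos(u),np.sin(u)]),16] for u in t],(255,0,255))
cv2.imwrite('pics/fit1.png',im[600:1180,780:1560])
```

```text
[-7.32550681e-01  6.53706142e-01  7.19778188e+02 -3.19046470e+01] -163.39723205566406
[-7.26696577e-01  6.57575922e-01  7.20038707e+02 -3.07273808e+01] -162.95347595214844
```

View pics/fit1.png

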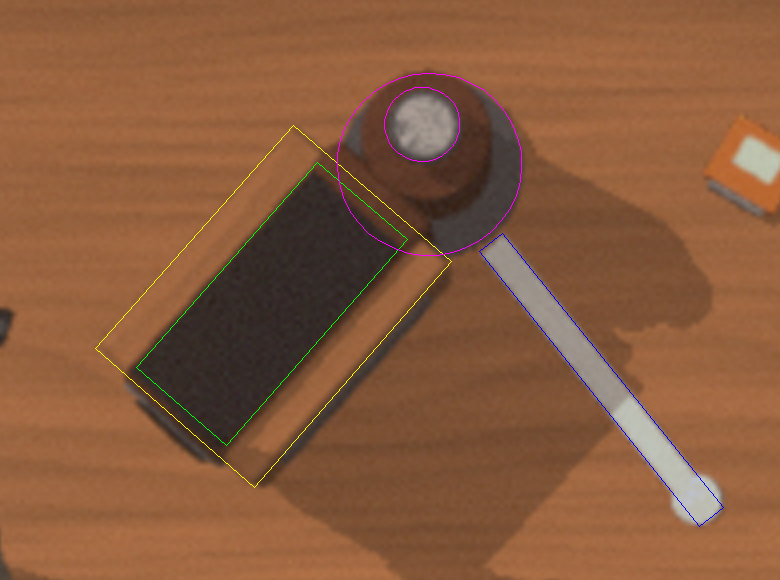

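The fit overlays well: axis at about (720, −31.5), speaker at −0.731, strip at 0.655. Next I descend beside the left panel and turn the tool.

>>> servo_tool(
  rows=[
    {"dx": 0.053, "dy": -0.0305, "dz": -0.029, "wx": 0, "wy": 0, "wz": 0, "fingers": 1},
    {"dx": 0.053, "dy": -0.0305, "dz": -0.029, "wx": 0, "wy": 0, "wz": 0, "fingers": 1},
    {"dx": 0.053, "dy": -0.0305, "dz": -0.029, "wx": 0, "wy": 0, "wz": 0, "fingers": 1},
    {"dx": 0, "dy": 0, "dz": 0, "wx": 1.6, "wy": 0, "wz": 0, "fingers": 1},
    {"dx": 0, "dy": 0, "dz": 0, "wx": 1.6, "wy": 0, "wz": 0, "fingers": 1},
  ],
)

```text
out of range: row 4 has 1.6, outside -1 to 1
```

Run:
```python
from h import *
s=ctrl.read_state();print(s['clock'],s['eef_pos'],s['force'])
from scipy.spatial.transform import Rotation as Ro
R=Ro.from_euler('xyz',s['tool_rot']).as_matrix();print(np.round(R,3))
save('wrist','w2.png')
```

```text
2.65 [571.19503241 299.45134799 231.16380416] [-0.68769607  0.40099783  0.15355445]
[[-0.001 -0.95   0.312]
 [ 0.001  0.312  0.95 ]
 [-1.     0.001  0.001]]
```

View pics/w2.png

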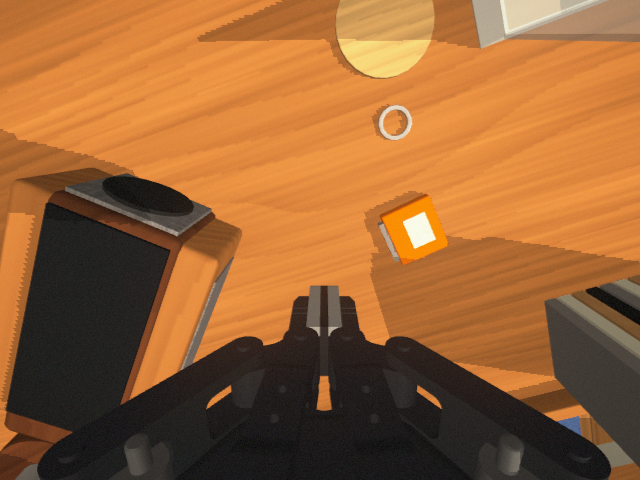

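>>> servo_tool(
  rows=[
    {"dx": 0.053, "dy": -0.0317, "dz": -0.0295, "wx": 1, "wy": 0, "wz": 0, "fingers": 1},
    {"dx": 0.053, "dy": -0.0345, "dz": -0.0261, "wx": 1, "wy": 0, "wz": 0, "fingers": 1},
    {"dx": 0.053, "dy": -0.0372, "dz": -0.0223, "wx": 1, "wy": 0, "wz": 0, "fingers": 1},
    {"dx": 0, "dy": 0, "dz": 0, "wx": 0, "wy": 0, "wz": 0, "fingers": 1},
  ],
)

```text
clock: 3.2
eef_pos: [617.3, 209.4, 108.7]
tool_rot: [2.868, 1.564, -2.48]
force: [0.5, 0.5, 0.3]
width: 0.2
```

Run:
```python
from h import *
s=ctrl.read_state();print(s['clock'],s['eef_pos'],s['force'])
from scipy.spatial.transform import Rotation as Ro
R=Ro.from_euler('xyz',s['tool_rot']).as_matrix();print(np.round(R,3))
v=s['eef_pos'][:2]-[720,-31.5];a=-.731
print('r,off',v@[-np.cos(a),-np.sin(a)],v@[-np.sin(a),np.cos(a)])
save('wrist','w3.png')
```

```text
3.2 [617.33860704 209.42001712 108.67637084] [0.46609904 0.47908062 0.33407073]
[[-0.006 -0.805  0.594]
 [-0.004  0.594  0.804]
 [-1.     0.002 -0.007]]
r,off 237.27383308919875 110.82844574211138
```

View pics/w3.png

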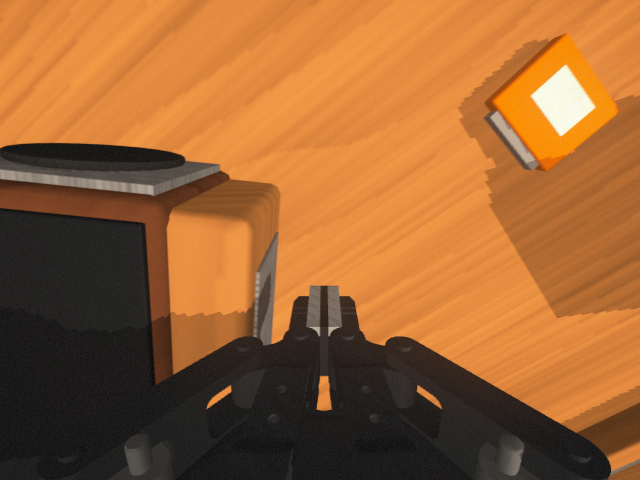

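>>> servo_tool(
  rows=[
    {"dx": -0.006, "dy": 0, "dz": -0.01, "wx": 0, "wy": 0, "wz": 0, "fingers": 1},
    {"dx": 0, "dy": 0, "dz": -0.0075, "wx": 0, "wy": 0, "wz": 0, "fingers": 1},
    {"dx": 0, "dy": 0, "dz": -0.0075, "wx": 0, "wy": 0, "wz": 0, "fingers": 1},
    {"dx": 0, "dy": 0, "dz": -0.0075, "wx": 0, "wy": 0, "wz": 0, "fingers": 1},
  ],
)

```text
clock: 3.75
eef_pos: [604.5, 193.1, 117.1]
tool_rot: [-0.307, 1.57, 0.631]
force: [-0.4, 0.5, -0.9]
width: 0.3
```

>>> servo_tool(
  rows=[
    {"dx": 0, "dy": 0, "dz": -0.0075, "wx": 0, "wy": 0, "wz": 0, "fingers": 1},
    {"dx": 0, "dy": 0, "dz": -0.0075, "wx": 0, "wy": 0, "wz": 0, "fingers": 1},
  ],
)

```text
clock: 4.0
eef_pos: [597.8, 183.9, 116.6]
tool_rot: [0.563, 1.57, 1.501]
force: [0.4, 0.1, 0.6]
width: -0.2
```

>>> servo_tool(
  rows=[
    {"dx": 0, "dy": 0, "dz": -0.0075, "wx": 0, "wy": 0, "wz": 0, "fingers": 1},
    {"dx": 0, "dy": 0, "dz": -0.0075, "wx": 0, "wy": 0, "wz": 0, "fingers": 1},
  ],
)

```text
clock: 4.25
eef_pos: [591.1, 174.5, 116.5]
tool_rot: [2.947, 1.57, -2.399]
force: [1.0, 0.5, -0.3]
width: -0.0
```

```bash
cat >> h.py <<'E'
AX=np.array([720,-31.5])
def ang(f,lo=-1.,hi=1.1,show=None):
    t=ctrl.read_state()['clock']; im=save('top',f)
    g=cv2.GaussianBlur(cv2.cvtColor(im,cv2.COLOR_RGB2GRAY).astype(np.float32),(0,0),0.7)
    a,s=best(lambda a:edge(g,'top',a,75,270,45,144,AX),lo,hi,100); return t,round(a,4),round(float(s),1)
def tcp(a):
    p=ctrl.read_state()['eef_pos'];v=p[:2]-AX
    return np.round([v@[-np.cos(a),-np.sin(a)],v@[-np.sin(a),np.cos(a)],p[2]],1)
E
python3 - <<'E'
from h import *
s=ctrl.read_state();print(s['clock'],s['eef_pos'],s['force'])
r=ang('t2.png',-.9,0);print(r,tcp(r[1]));print(ang('t3.png',-.9,0))
E
```

```text
4.25 [591.1000319  174.45744886 116.45415356] [ 0.98397176  0.53373293 -0.29085138]
(4.25, np.float64(-0.6234), 58.8) [224.7  90.8 116.4]
(4.3, np.float64(-0.6075), 58.3)
```

View pics/t3.png

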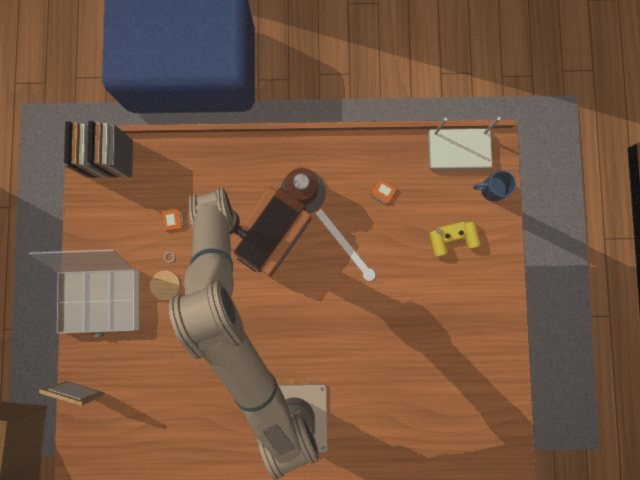

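>>> servo_tool(
  rows=[
    {"dx": -0.08, "dy": 0, "dz": 0, "wx": 0, "wy": 0, "wz": 0, "fingers": 1},
    {"dx": -0.02, "dy": -0.0463, "dz": -0.0625, "wx": 0, "wy": 0, "wz": 0, "fingers": 1},
    {"dx": 0, "dy": -0.049, "dz": -0.066, "wx": 0, "wy": 0, "wz": 0, "fingers": 1},
    {"dx": 0, "dy": -0.049, "dz": -0.066, "wx": 0, "wy": 0, "wz": 0, "fingers": 1},
    {"dx": 0, "dy": -0.049, "dz": -0.066, "wx": 0, "wy": 0, "wz": 0, "fingers": 1},
  ],
)

```text
clock: 4.97
eef_pos: [592.7, -70.2, 191.8]
tool_rot: [-1.043, 1.57, -0.105]
force: [-0.2, 0.5, 0.2]
width: -0.1
```

>>> servo_tool(
  rows=[
    {"dx": 0, "dy": -0.049, "dz": -0.066, "wx": 0, "wy": 0, "wz": 0, "fingers": 1},
    {"dx": 0, "dy": -0.049, "dz": -0.066, "wx": 0, "wy": 0, "wz": 0, "fingers": 1},
    {"dx": 0, "dy": -0.049, "dz": -0.066, "wx": 0, "wy": 0, "wz": 0, "fingers": 1},
    {"dx": 0.051, "dy": 0, "dz": 0, "wx": 1, "wy": 0, "wz": 0, "fingers": 1},
    {"dx": 0.051, "dy": 0, "dz": 0, "wx": 1, "wy": 0, "wz": 0, "fingers": 1},
  ],
)

```text
clock: 5.6
eef_pos: [593.8, -255.0, 114.5]
tool_rot: [-1.163, 1.569, -0.441]
force: [0.4, 0.7, 0.2]
width: 0.2
```

Run:
```python
from h import *
s=ctrl.read_state();print(s['clock'],s['eef_pos'],s['force'])
r=ang('t4.png',-.7,.5);print(r,tcp(.6))
```

```text
5.6 [ 593.75495333 -254.99874822  114.46272497] [0.35946471 0.65532853 0.20169422]
(5.6, np.float64(-0.226), 60.6) [ 231.7 -109.2  108.8]
```

View pics/t4.png

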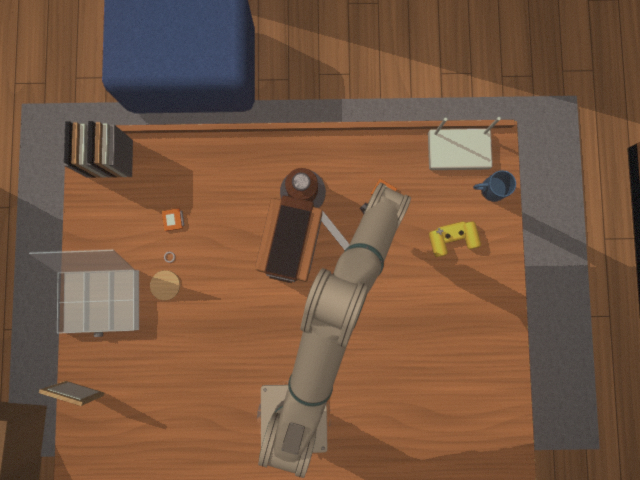

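>>> servo_tool(
  rows=[
    {"dx": -0.006, "dy": 0, "dz": 0, "wx": 0.9, "wy": 0, "wz": 0, "fingers": 1},
    {"dx": 0, "dy": 0.012, "dz": 0, "wx": 0, "wy": 0, "wz": 0, "fingers": 1},
    {"dx": 0, "dy": 0.012, "dz": 0, "wx": 0, "wy": 0, "wz": 0, "fingers": 1},
  ],
)

```text
clock: 6.02
eef_pos: [582.8, -238.0, 120.1]
tool_rot: [-0.15, 1.57, 0.486]
force: [-0.0, -0.2, -0.4]
width: 0.3
```

Run:
```python
from h import *
r=ang('t5.png',-.7,.5);print(r)
t=ctrl.read_state()['clock'];im=save('scene','s5.png')
g=cv2.GaussianBlur(cv2.cvtColor(im,cv2.COLOR_RGB2GRAY).astype(np.float32),(0,0),0.7)
print(t,best(lambda a:edge(g,'scene',a,75,270,45,144,AX),-.7,.7))
save('wrist','w5.png')
r=ang('t6.png',-.7,.5);print(r);print(ctrl.read_state()['clock'],tcp(.6),ctrl.read_state()['force'])
```

```text
(6.025, np.float64(-0.1155), 60.5)
6.075 (np.float64(-0.09385799871321371), np.float32(90.65462))
(6.175, np.float64(-0.08), 60.9)
6.225 [229.8 -93.6 120. ] [-0.24677495  0.28211621  1.05673221]
```

View pics/s5.png

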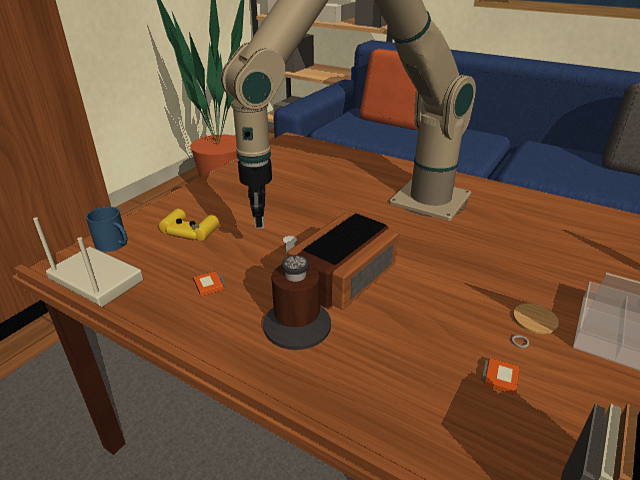

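View pics/w5.png

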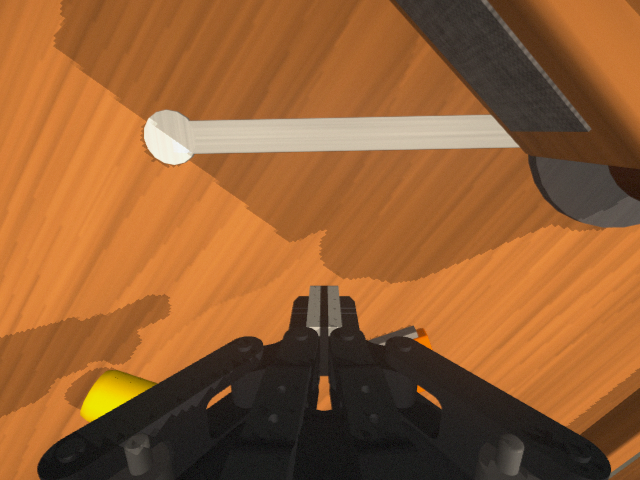

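>>> servo_tool(
  rows=[
    {"dx": 0.009, "dy": 0, "dz": 0, "wx": 0, "wy": 0, "wz": 0, "fingers": 1},
    {"dx": 0, "dy": 0, "dz": 0, "wx": 0, "wy": 0, "wz": 0, "fingers": 1},
    {"dx": 0, "dy": 0, "dz": 0, "wx": 0, "wy": 0, "wz": 0, "fingers": 1},
    {"dx": 0, "dy": 0, "dz": 0, "wx": 0, "wy": 0, "wz": 0, "fingers": 1},
    {"dx": 0, "dy": 0, "dz": 0, "wx": 0, "wy": 0, "wz": 0, "fingers": 1},
  ],
)

```text
clock: 6.85
eef_pos: [583.1, -238.8, 112.8]
tool_rot: [-0.926, 1.571, -0.292]
force: [-0.3, -0.6, 0.8]
width: 0.1
```

>>> servo_tool(
  rows=[
    {"dx": 0, "dy": 0, "dz": 0, "wx": 0, "wy": 0, "wz": 0, "fingers": 1},
    {"dx": 0, "dy": 0, "dz": 0, "wx": 0, "wy": 0, "wz": 0, "fingers": 1},
    {"dx": 0, "dy": 0, "dz": 0, "wx": 0, "wy": 0, "wz": 0, "fingers": 1},
    {"dx": 0, "dy": 0, "dz": 0, "wx": 0, "wy": 0, "wz": 0, "fingers": 1},
    {"dx": 0, "dy": 0, "dz": 0, "wx": 0, "wy": 0, "wz": 0, "fingers": 1},
  ],
)

```text
clock: 7.48
eef_pos: [583.1, -238.8, 112.8]
tool_rot: [-2.951, 1.571, -2.316]
force: [-0.0, 0.3, -0.1]
width: -0.2
```

>>> servo_tool(
  rows=[
    {"dx": 0, "dy": 0, "dz": 0, "wx": 0, "wy": 0, "wz": 0, "fingers": 1},
    {"dx": 0, "dy": 0, "dz": 0, "wx": 0, "wy": 0, "wz": 0, "fingers": 1},
    {"dx": 0, "dy": 0, "dz": 0, "wx": 0, "wy": 0, "wz": 0, "fingers": 1},
    {"dx": 0, "dy": 0, "dz": 0, "wx": 0, "wy": 0, "wz": 0, "fingers": 1},
    {"dx": 0, "dy": 0, "dz": 0, "wx": 0, "wy": 0, "wz": 0, "fingers": 1},
  ],
)

```text
clock: 8.1
eef_pos: [583.1, -238.8, 112.8]
tool_rot: [2.64, 1.571, -3.009]
force: [-0.0, 1.1, -0.9]
width: 0.1
```

```bash
cat >> h.py <<'E'
def angs(f,lo=-1.,hi=1.1):
    t=ctrl.read_state()['clock'];im=save('scene',f)
    g=cv2.GaussianBlur(cv2.cvtColor(im,cv2.COLOR_RGB2GRAY).astype(np.float32),(0,0),0.7)
    a,s=best(lambda a:edge(g,'scene',a,75,270,45,144,AX),lo,hi,100); return t,round(a,4),round(float(s),1)
E
python3 - <<'E'
from h import *
print(ctrl.read_state()['eef_pos'])
print(ang('t7.png',-.1,.8));print(angs('s7.png',-.1,.8))
save('wrist','w7.png');s=ctrl.read_state()
print(s['clock'],s['eef_pos'],tcp(.6),s['force'])
E
```

```text
[ 583.07300038 -238.82213874  112.78763162]
(8.1, np.float64(0.318), 55.7)
(8.15, np.float64(0.3449), 91.2)
8.25 [ 583.08376645 -238.79827856  112.77349052] [230.1 -93.8 112.8] [-0.35273194 -1.45499996  0.53713933]
```

View pics/w7.png

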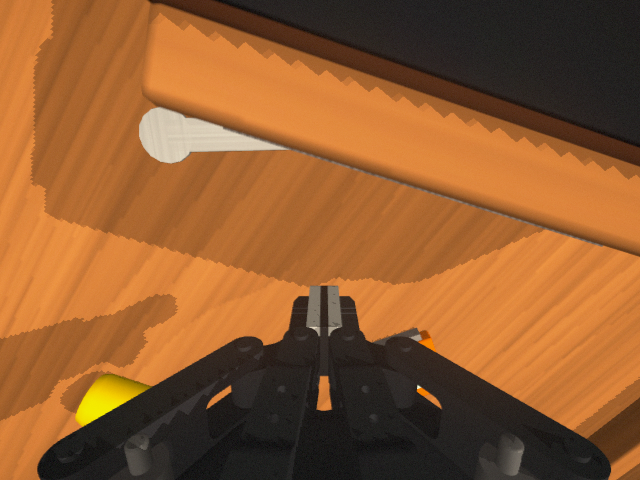

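View pics/t7.png

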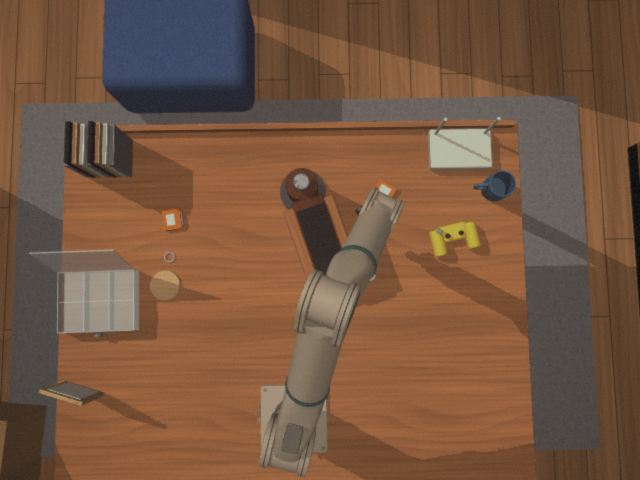

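>>> servo_tool(
  rows=[
    {"dx": 0, "dy": 0, "dz": 0, "wx": 0, "wy": 0, "wz": 0, "fingers": 1},
    {"dx": 0, "dy": 0, "dz": 0, "wx": 0, "wy": 0, "wz": 0, "fingers": 1},
    {"dx": 0, "dy": 0, "dz": 0, "wx": 0, "wy": 0, "wz": 0, "fingers": 1},
    {"dx": 0, "dy": 0, "dz": 0, "wx": 0, "wy": 0, "wz": 0, "fingers": 1},
  ],
)

```text
clock: 8.75
eef_pos: [583.1, -238.8, 112.8]
tool_rot: [1.999, 1.571, 2.633]
force: [-0.2, -0.4, 0.6]
width: -0.1
```

>>> servo_tool(
  rows=[
    {"dx": 0, "dy": 0, "dz": 0, "wx": 0, "wy": 0, "wz": 0, "fingers": 1},
    {"dx": 0, "dy": 0, "dz": 0, "wx": 0, "wy": 0, "wz": 0, "fingers": 1},
    {"dx": 0, "dy": 0, "dz": 0, "wx": 0, "wy": 0, "wz": 0, "fingers": 1},
    {"dx": 0, "dy": 0, "dz": 0, "wx": 0, "wy": 0, "wz": 0, "fingers": 1},
  ],
)

```text
clock: 9.25
eef_pos: [583.1, -238.8, 112.8]
tool_rot: [2.113, 1.571, 2.747]
force: [0.2, 0.1, 0.3]
width: -0.1
```

Run:
```python
from h import *
print(angs('s8.png',.1,.9))
save('wrist','w8.png');s=ctrl.read_state()
print(s['clock'],s['eef_pos'],tcp(.6),s['force'])
```

```text
(9.25, np.float64(0.5255), 94.6)
9.35 [ 583.07843497 -238.81626796  112.76957515] [230.1 -93.8 112.8] [ 0.19941441 -0.0472122   0.09410631]
```

View pics/w8.png

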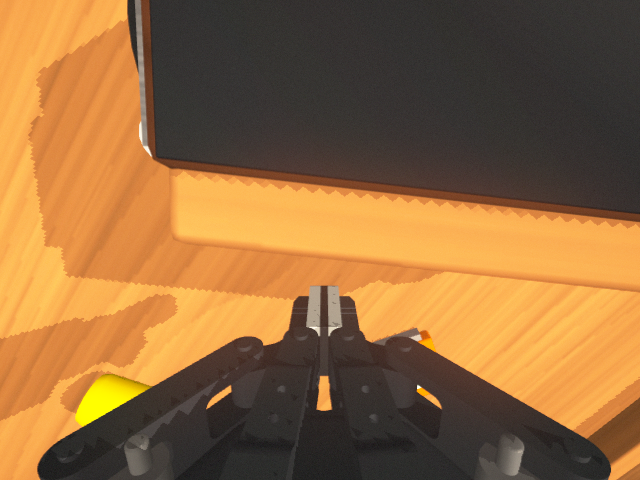

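>>> servo_tool(
  rows=[
    {"dx": 0, "dy": 0, "dz": 0, "wx": 0, "wy": 0, "wz": 0, "fingers": 1},
    {"dx": 0, "dy": 0, "dz": 0, "wx": 0, "wy": 0, "wz": 0, "fingers": 1},
    {"dx": 0, "dy": 0, "dz": 0, "wx": 0, "wy": 0, "wz": 0, "fingers": 1},
    {"dx": 0, "dy": 0, "dz": 0, "wx": 0, "wy": 0, "wz": 0, "fingers": 1},
    {"dx": 0, "dy": -0.0024, "dz": 0, "wx": 0, "wy": 0, "wz": 0, "fingers": 1},
  ],
)

```text
clock: 9.98
eef_pos: [584.2, -240.2, 112.8]
tool_rot: [0.952, 1.571, 1.586]
force: [0.0, -0.6, 0.5]
width: 0.2
```

>>> servo_tool(
  rows=[
    {"dx": 0, "dy": -0.0024, "dz": 0, "wx": 0, "wy": 0, "wz": 0, "fingers": 1},
    {"dx": 0, "dy": -0.0024, "dz": 0, "wx": 0, "wy": 0, "wz": 0, "fingers": 1},
    {"dx": 0, "dy": -0.0024, "dz": 0, "wx": 0, "wy": 0, "wz": 0, "fingers": 1},
    {"dx": 0, "dy": -0.0024, "dz": 0, "wx": 0, "wy": 0, "wz": 0, "fingers": 1},
  ],
)

```text
clock: 10.48
eef_pos: [588.4, -246.2, 112.7]
tool_rot: [2.179, 1.571, 2.813]
force: [-1.0, 0.8, 0.4]
width: -0.0
```

Run:
```python
from h import *
print(angs('s9.png',.4,.9))
save('wrist','w9.png');s=ctrl.read_state()
print(s['clock'],s['eef_pos'],tcp(.65),s['force'])
```

```text
(10.475, np.float64(0.6496), 101.4)
10.575 [ 588.47065081 -246.29967417  112.76690969] [234.7 -91.4 112.8] [0.45023942 0.02576049 0.18579795]
```

View pics/w9.png

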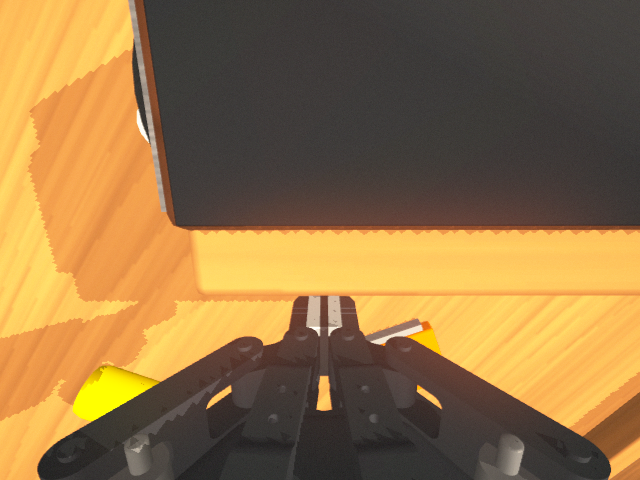

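>>> servo_tool(
  rows=[
    {"dx": 0, "dy": -0.0024, "dz": 0, "wx": 0, "wy": 0, "wz": 0, "fingers": 1},
    {"dx": 0, "dy": -0.003, "dz": 0, "wx": 0, "wy": 0, "wz": 0, "fingers": 1},
    {"dx": 0, "dy": -0.005, "dz": 0, "wx": 0, "wy": 0, "wz": 0, "fingers": 1},
  ],
)

```text
clock: 10.95
eef_pos: [593.2, -252.4, 112.8]
tool_rot: [1.119, 1.571, 1.754]
force: [-0.9, 0.7, 0.2]
width: 0.0
```

Run:
```python
from h import *
print(angs('s10.png',.4,.9))
save('wrist','w10.png');s=ctrl.read_state()
print(s['clock'],s['eef_pos'],tcp(.65),s['force'])
```

```text
(10.95, np.float64(0.6543), 96.8)
11.05 [ 593.3376004  -252.9507564   112.83003562] [234.9 -99.6 112.8] [ 0.10568306 -0.49013052  0.38296789]
```

>>> servo_tool(
  rows=[
    {"dx": 0, "dy": 0, "dz": 0, "wx": 0, "wy": 0, "wz": 0, "fingers": 1},
    {"dx": 0, "dy": 0, "dz": 0, "wx": 0, "wy": 0, "wz": 0, "fingers": 1},
    {"dx": 0, "dy": 0, "dz": 0, "wx": 0, "wy": 0, "wz": 0, "fingers": 1},
    {"dx": 0, "dy": 0, "dz": 0, "wx": 0, "wy": 0, "wz": 0, "fingers": 1},
  ],
)

```text
clock: 11.55
eef_pos: [593.0, -252.3, 112.8]
tool_rot: [0.437, 1.571, 1.071]
force: [-0.4, -0.2, 0.0]
width: -0.1
```

Run:
```python
from h import *
print(angs('s11.png',.4,.9))
save('wrist','w11.png');s=ctrl.read_state()
print(s['clock'],s['eef_pos'],tcp(.65),s['force'])
```

```text
(11.55, np.float64(0.6663), 98.9)
11.65 [ 593.02687186 -252.3422079   112.79435689] [234.7 -99.  112.8] [ 0.13009259 -0.24946448  0.10862813]
```

View pics/w11.png

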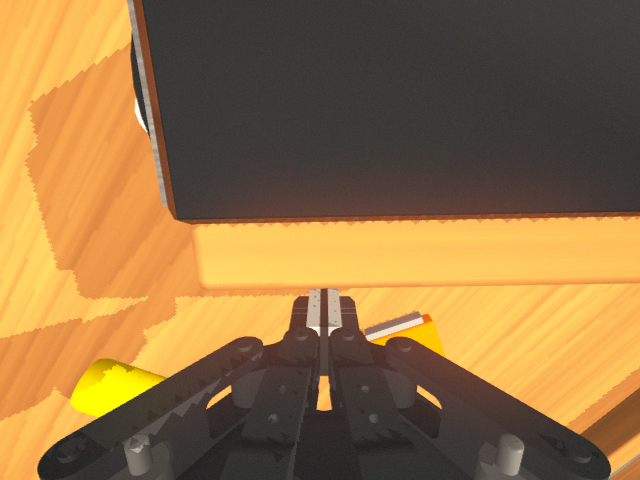

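View pics/s11.png

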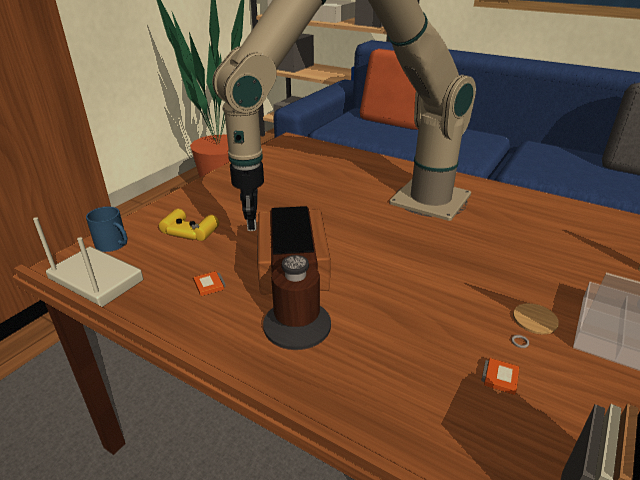

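```bash
cat >> h.py <<'E'
def setw(pos=None,ref=None):
    """wrist camera for TCP pos with the orientation of ref (pickle 'wref')"""
    c0,p0=pickle.load(open('wref.pkl','rb')); C=-c0['R'].T@c0['t']+np.array(pos)-p0
    c=dict(c0);c['t']=-c0['R']@C;_c['wrist']=c
def line(gray,z,hw,r0,r1,a,delta=1.5,n=60):
    d=np.array([-np.cos(a),-np.sin(a)]);m=np.array([-np.sin(a),np.cos(a)])
    o=[]
    for k in(hw-delta,hw+delta):
        p=np.array([proj('wrist',np.r_[AX+d*r+m*k,z]) for r in np.linspace(r0,r1,n)],np.float32)
        o.append(cv2.remap(gray,p[:,0].reshape(1,-1),p[:,1].reshape(1,-1),cv2.INTER_LINEAR).ravel())
    return o
def wang(gray,lo,hi):
    def f(a):
        o=line(gray,144,-45,130,265,a); return (o[0]-o[1]).mean()
    return best(f,lo,hi,200)
E
python3 - <<'E'
from h import *
s=ctrl.read_state();c=ctrl.camera_info('wrist');c={k:np.array(v) if k in'Rt' else v for k,v in c.items()}
pickle.dump((c,np.array(s['eef_pos'])),open('wref.pkl','wb'))
a=.6;d=np.array([-np.cos(a),-np.sin(a)]);m=np.array([-np.sin(a),np.cos(a)])
P={'w5':np.r_[AX+229.8*d-93.6*m,120.],'w7':[583.08,-238.8,112.8],'w8':[583.08,-238.8,112.8],'w9':[588.4,-246.25,112.75],'w10':[593.3,-252.8,112.8],'w11':[593.02,-252.34,112.8]}
for k in P:
    setw(P[k]);g=cv2.cvtColor(cv2.imread('pics/%s.png'%k),cv2.COLOR_BGR2GRAY).astype(np.float32)
    if k=='w5':
        # strip edges
        im=cv2.imread('pics/w5.png')
        for p in[(168,137),(520,131),(330,118),(330,153)]:print('pt',p,atz('wrist',p,4))
    else:
        print(k,wang(g,.2,.8))
E
```

```text
pt (168, 137) [ 445.99254788 -247.99929843    4.        ]
pt (520, 131) [654.28868643 -89.56521207   4.        ]
pt (330, 118) [ 535.40753055 -165.70835065    4.        ]
pt (330, 153) [ 550.28718599 -185.69662269    4.        ]
w7 (np.float64(0.3974199134094568), np.float32(35.136036))
w8 (np.float64(0.5500767175757801), np.float32(72.6049))
w9 (np.float64(0.6545555438463624), np.float32(113.935936))
w10 (np.float64(0.6650164837088914), np.float32(106.14624))
w11 (np.float64(0.674909201794632), np.float32(107.28774))
```

```bash
cat >> h.py <<'E'
def edgefit(gray,z,r0,r1,a0,off0,sign=1,span=12,n=40):
    """sub-pixel edge points across the line (a0,off0), back to direction+offset at r=0 about AX"""
    d=np.array([-np.cos(a0),-np.sin(a0)]);m=np.array([-np.sin(a0),np.cos(a0)]);K=np.arange(-span,span+.01,.25);pts=[]
    for r in np.linspace(r0,r1,n):
        p=np.array([proj('wrist',np.r_[AX+d*r+m*(off0+k),z]) for k in K],np.float32)
        v=cv2.remap(gray,p[:,0].reshape(1,-1),p[:,1].reshape(1,-1),cv2.INTER_LINEAR).ravel()
        if p.min()<2 or p[:,0].max()>637 or p[:,1].max()>477: continue
        g=np.gradient(cv2.GaussianBlur(v.reshape(1,-1),(0,0),3).ravel())*sign
        i=g.argmax(); pts.append((r,off0+K[i],g[i]))
    pts=np.array(pts);x,y=pts[:,0],pts[:,1]
    for _ in range(6):
        c=np.polyfit(x,y,1);res=np.abs(y-np.polyval(c,x));k=res<max(.8,2*np.median(res));x,y=x[k],y[k]
    # offset along m grows with r -> angle change: direction d*1+m*c0 ; a=a0-atan(c0)
    return a0-np.arctan(c[0]),c[1],np.polyval(c,200),len(x),np.abs(y-np.polyval(c,x)).mean()
E
python3 - <<'E'
from h import *
np.set_printoptions(precision=4,suppress=True)
a=.6;d=np.array([-np.cos(a),-np.sin(a)]);m=np.array([-np.sin(a),np.cos(a)])
P={'w5':np.r_[AX+229.8*d-93.6*m,120.],'w7':[583.08,-238.8,112.8],'w8':[583.08,-238.8,112.8],'w9':[588.4,-246.25,112.75],'w10':[593.3,-252.8,112.8],'w11':[593.02,-252.34,112.8]}
G=lambda k:cv2.cvtColor(cv2.imread('pics/%s.png'%k),cv2.COLOR_BGR2GRAY).astype(np.float32)
setw(P['w5']);g=G('w5');
print('strip-',np.array(edgefit(g,4,120,310,.655,-17,1)),'strip+',np.array(edgefit(g,4,120,310,.655,7,-1)))
for k in['w8','w9','w10','w11']:
    setw(P[k]);g=G(k);a0={'w8':.54}.get(k,.655)
    # glass edge: dark at larger offset -> gradient negative with k
    print(k,np.array(edgefit(g,144,140,260,a0,-45,-1)))
E
```

```text
strip- [  0.6526 -17.5134 -17.0358  40.       0.0846] strip+ [ 0.653   5.8173  6.2082 40.      0.0852]
w8 [  0.5193 -51.2041 -47.0562  40.       0.0777]
w9 [  0.635  -48.9189 -44.925   40.       0.0943]
w10 [  0.6425 -49.6358 -47.1312  40.       0.0882]
w11 [  0.6533 -49.4212 -49.0812  40.       0.1052]
```

```bash
python3 - <<'E'
from h import *
np.set_printoptions(precision=4,suppress=True)
P={'w8':[583.08,-238.8,112.8],'w9':[588.4,-246.25,112.75],'w10':[593.3,-252.8,112.8],'w11':[593.02,-252.34,112.8]}
for k in P:
    setw(P[k]);im=cv2.imread('pics/%s.png'%k).astype(np.float32)
    g=cv2.cvtColor(im.astype(np.uint8),cv2.COLOR_BGR2GRAY).astype(np.float32)
    a,_,o,_,_=edgefit(g,144,140,260,{'w8':.52}.get(k,.645),-47,-1)
    v=np.array(P[k][:2])-AX
    print(k,'TCP r,off at a',v@[-np.cos(a),-np.sin(a)],v@[-np.sin(a),np.cos(a)])
    for nm,ch in(('gray',g),('blue',im[:,:,0])):
      for sg in(1,-1):
        for r0,r1 in((130,200),(245,275)):
          try:print('  ',nm,sg,r0,np.array(edgefit(ch,134,r0,r1,a,-82,sg,span=9)))
          except Exception as e:print(e)
E
python3 - <<'E'
import cv2
im=cv2.imread('pics/w11.png');cv2.imwrite('pics/w11c.png',cv2.resize(im[200:360,180:460],None,fx=2.8,fy=2.8,interpolation=cv2.INTER_CUBIC))
im=cv2.imread('pics/w9.png');cv2.imwrite('pics/w9c.png',cv2.resize(im[200:360,180:460],None,fx=2.8,fy=2.8,interpolation=cv2.INTER_CUBIC))
E
```

```text
w8 TCP r,off at a 221.7286243384986 -112.05709950269528
   gray 1 130 [  0.5322 -76.8609 -79.4689  40.       0.1927]
   gray 1 245 [  0.5172 -79.5165 -79.1384  40.       0.2041]
   gray -1 130 [  0.6248 -65.3816 -86.5933  40.       1.4341]
   gray -1 245 [  0.5126 -83.3181 -82.0085  33.       0.1194]
   blue 1 130 [  0.5311 -76.8795 -79.268   40.       0.2675]
   blue 1 245 [  0.5108 -80.8101 -79.147   38.       0.3016]
   blue -1 130 [  0.6258 -65.2219 -86.6348  40.       1.4422]
   blue -1 245 [  0.5091 -84.2039 -82.2003  24.       0.1059]
w9 TCP r,off at a 233.29907993626733 -94.90870245078244
   gray 1 130 [  0.6392 -76.9993 -77.9104  32.       0.0778]
   gray 1 245 [  0.6325 -78.4716 -78.0366  36.       0.1739]
   gray -1 130 [  0.6365 -79.7525 -80.1131  40.       0.0705]
   gray -1 245 [  0.6316 -83.0975 -82.4929  38.       0.2497]
   blue 1 130 [  0.6402 -76.8066 -77.9127  38.       0.1602]
   blue 1 245 [  0.6255 -80.1227 -78.2968  36.       0.3198]
   blue -1 130 [  0.6353 -79.9267 -80.0617  39.       0.0748]
   blue -1 245 [  0.6298 -83.5928 -82.6184  38.       0.2313]
w10 
[... 391 characters left out ...]
9 -77.9641  35.       0.2908]
   blue -1 130 [  0.6447 -79.7646 -80.0178  39.       0.0781]
   blue -1 245 [  0.6482 -83.4742 -84.4316  40.       0.2252]
w11 TCP r,off at a 235.082336338381 -98.13521866123457
   gray 1 130 [  0.6562 -77.477  -78.0049  40.       0.0901]
   gray 1 245 [  0.6498 -78.9348 -78.1883  35.       0.1521]
   gray -1 130 [  0.6528 -80.3416 -80.1927  40.       0.075 ]
   gray -1 245 [  0.6482 -84.0608 -82.9895  37.       0.228 ]
   blue 1 130 [  0.6563 -77.3761 -77.9354  40.       0.1572]
   blue 1 245 [  0.6246 -85.2714 -79.4962  33.       0.2001]
   blue -1 130 [  0.6524 -80.406  -80.1866  39.       0.0932]
   blue -1 245 [  0.6484 -84.042  -83.0112  36.       0.2175]
```

View pics/w11c.png

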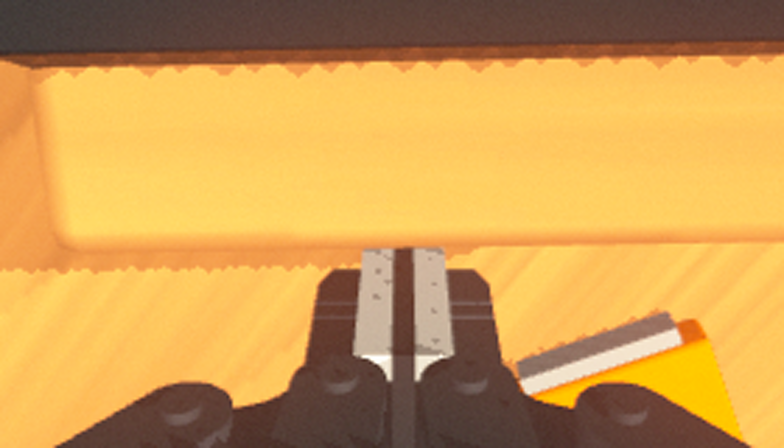

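View pics/w9c.png

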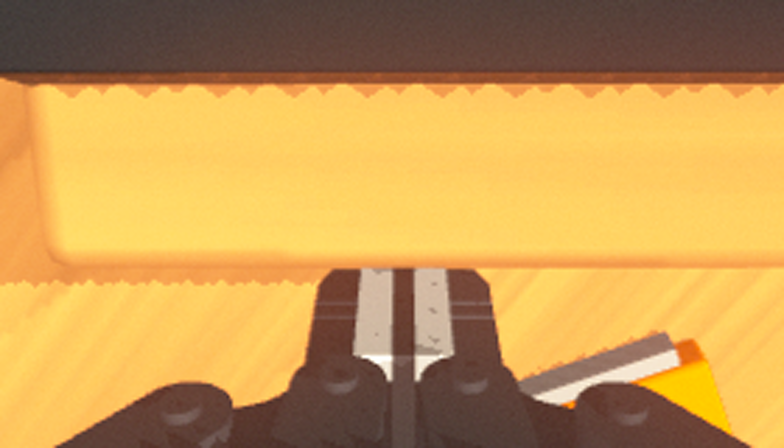

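```bash
cat > sim.py <<'E'
import numpy as np
from scipy.optimize import least_squares
AX=np.array([720,-31.5])
def run(T,W,a,w,I,h,t0,t1,side=1,ts=()):
    """T,W: TCP knots (mm). side=1 right panel. returns samples and final"""
    dt=.002;t=t0;out=[];xl=0
    T=np.array(T);W=np.array(W)
    while t<t1:
        p=np.array([np.interp(t,T,W[:,0]),np.interp(t,T,W[:,1])])-AX
        o=p@[-np.sin(a),np.cos(a)];r=p@[-np.cos(a),-np.sin(a)]
        x=max(0,(o+h) if side==1 else (h-o))/1e3
        F=max(0,80*x+2*(x-xl)/dt) if x>0 else 0
        xl=x
        w+=dt*(-side*F*r/1e3-.02*w)/I;a+=w*dt;t+=dt;out.append((t,a,w,x*1e3))
    return np.array(out)
E
python3 - <<'E'
from sim import *
from h import setw,edgefit,AX
import cv2
T=[8,9.85,9.975,10.475,10.58,10.95,11.05,11.65]
W=[[583.07,-238.82],[583.07,-238.82],[584.2,-240.2],[588.4,-246.2],[588.5,-246.3],[593.2,-252.4],[593.3,-252.9],[593.0,-252.3]]
setw([583.08,-238.8,112.8]);g=cv2.cvtColor(cv2.imread('pics/w7.png'),cv2.COLOR_BGR2GRAY).astype(np.float32)
print('w7',edgefit(g,144,150,260,.36,-46,-1))
a7=edgefit(g,144,150,260,.36,-46,-1)[0]
obs=[(8.2,a7),(9.3,.5193),(10.525,.635),(11.0,.6425),(11.6,.6533)]
def res(p):
    o=run(T,W,p[0],p[1],p[2],p[3],8.2,11.7)
    m=[np.interp(t,o[:,0],o[:,1])-a for t,a in obs]
    return np.r_[np.array(m)/.001,(p[2]-.145)/.03,(p[3]-93)/4, (a7-p[0])/.003]
for h in(90,93,96):
    r=least_squares(res,[a7,.17,.14,h],x_scale=[.01,.01,.02,2],diff_step=1e-3)
    o=run(T,W,*r.x,8.2,11.7);print(r.x,r.cost,np.round(r.fun,2),'w end',o[-1]); c=o[o[:,3]>0];print(c[0],c[-1],c[:,3].max())
E
```

```text
w7 (np.float64(0.3383670116420373), np.float64(-55.29673659673662), np.float64(-50.9694638694639), 26, np.float64(0.06201183431952974))
[3.38029906e-01 2.12447901e-01 4.13953222e-02 9.56485563e+01] 8.134899121007697 [ 0.09 -0.1  -0.73  1.63 -0.82 -3.45  0.66  0.11] w end [1.17000000e+01 6.53647059e-01 1.14255916e-02 0.00000000e+00]
[10.482       0.63154296  0.07030087  0.01644511] [1.06500000e+01 6.38025568e-01 1.89803583e-02 4.36276624e-03] 1.0888944719202982
[3.38125903e-01 1.87973505e-01 8.10242827e-02 9.40122173e+01] 2.8492622831545655 [ 0.13 -0.15 -0.18  0.82 -0.59 -2.13  0.25  0.08] w end [11.7         0.65414878  0.01418127  0.        ]
[9.954      0.60565349 0.12180935 0.01547783] [1.03740000e+01 6.31906414e-01 1.96742731e-02 3.42238796e-03] 1.5426288145086602
[ 0.34127225  0.17240612  0.12589196 94.325592  ] 36.19072299639472 [ 3.25 -4.06  2.09 -0.79 -6.24 -0.64  0.33 -0.97] w end [1.17000000e+01 6.47906128e-01 8.36859454e-03 0.00000000e+00]
[9.942      0.60358116 0.13064955 0.0180311 ] [1.05820000e+01 6.37669182e-01 9.99541796e-03 1.73743384e-02] 2.3034913887128283
```

>>> servo_tool(
  rows=[
    {"dx": 0, "dy": 0.003, "dz": 0, "wx": 0, "wy": 0, "wz": 0, "fingers": 1},
    {"dx": 0, "dy": -0.00024, "dz": 0, "wx": 0, "wy": 0, "wz": 0, "fingers": 1},
    {"dx": 0, "dy": -0.00024, "dz": 0, "wx": 0, "wy": 0, "wz": 0, "fingers": 1},
    {"dx": 0, "dy": -0.00024, "dz": 0, "wx": 0, "wy": 0, "wz": 0, "fingers": 1},
    {"dx": 0, "dy": -0.00024, "dz": 0, "wx": 0, "wy": 0, "wz": 0, "fingers": 1},
  ],
)

```text
clock: 12.28
eef_pos: [592.1, -251.2, 112.8]
tool_rot: [2.158, 1.571, 2.792]
force: [-0.3, -0.1, -0.4]
width: -0.1
```

>>> servo_tool(
  rows=[
    {"dx": 0, "dy": -0.00024, "dz": 0, "wx": 0, "wy": 0, "wz": 0, "fingers": 1},
    {"dx": 0, "dy": -0.00024, "dz": 0, "wx": 0, "wy": 0, "wz": 0, "fingers": 1},
    {"dx": 0, "dy": -0.00024, "dz": 0, "wx": 0, "wy": 0, "wz": 0, "fingers": 1},
    {"dx": 0, "dy": -0.00024, "dz": 0, "wx": 0, "wy": 0, "wz": 0, "fingers": 1},
  ],
)

```text
clock: 12.78
eef_pos: [592.6, -251.7, 112.8]
tool_rot: [1.447, 1.571, 2.082]
force: [-0.0, 0.1, 0.5]
width: 0.1
```

```bash
cat >> h.py <<'E'
def wm(f,a0=.655):
    s=ctrl.read_state();im=save('wrist',f);setw(s['eef_pos'])
    g=cv2.cvtColor(im,cv2.COLOR_RGB2GRAY).astype(np.float32)
    e=edgefit(g,144,140,260,a0,-48,-1);e=edgefit(g,144,140,260,e[0],e[1],-1,span=6)
    v=s['eef_pos'][:2]-AX
    # angle with fixed axis offset: bearing-based estimate from the edge at r=200
    d=edgefit(g,144,140,260,.655,-48,-1);b=.655-(d[2]+49.3)/200
    print('t %.3f dir %.4f inter %.2f bear %.4f'%(s['clock'],e[0],e[1],b),'TCPoff %.2f'%(v@[-np.sin(b),np.cos(b)]),np.round(s['eef_pos'],2)); return b
E
python3 - <<'E'
from h import *
wm('w12.png')
for k in('w10','w11'):
    setw({'w10':[593.3,-252.8,112.8],'w11':[593.02,-252.34,112.8]}[k]);g=cv2.cvtColor(cv2.imread('pics/%s.png'%k),cv2.COLOR_BGR2GRAY).astype(np.float32)
    d=edgefit(g,144,140,260,.655,-48,-1);print(k,.655-(d[2]+49.3)/200)
E
```

```text
t 12.775 dir 0.6690 inter -48.96 bear 0.6671 TCPoff -94.12 [ 592.56 -251.66  112.79]
w10 0.64415625
w11 0.65390625
```

>>> servo_tool(
  rows=[
    {"dx": 0, "dy": -0.00024, "dz": 0, "wx": 0, "wy": 0, "wz": 0, "fingers": 1},
    {"dx": 0, "dy": -0.00024, "dz": 0, "wx": 0, "wy": 0, "wz": 0, "fingers": 1},
    {"dx": 0, "dy": -0.00024, "dz": 0, "wx": 0, "wy": 0, "wz": 0, "fingers": 1},
  ],
)

```text
clock: 13.2
eef_pos: [592.9, -252.1, 112.8]
tool_rot: [1.479, 1.571, 2.113]
force: [0.4, 0.1, 0.1]
width: 0.1
```

Run:
```python
from h import *
wm('w13.png')
```

```text
t 13.200 dir 0.6692 inter -49.16 bear 0.6683 TCPoff -94.40 [ 592.88 -252.13  112.78]
```

>>> servo_tool(
  rows=[
    {"dx": 0, "dy": -0.00024, "dz": 0, "wx": 0, "wy": 0, "wz": 0, "fingers": 1},
    {"dx": 0, "dy": -0.00024, "dz": 0, "wx": 0, "wy": 0, "wz": 0, "fingers": 1},
    {"dx": 0, "dy": -0.00024, "dz": 0, "wx": 0, "wy": 0, "wz": 0, "fingers": 1},
  ],
)

```text
clock: 13.62
eef_pos: [593.2, -252.6, 112.8]
tool_rot: [2.09, 1.571, 2.724]
force: [-0.5, -0.5, -0.0]
width: 0.2
```

Run:
```python
from h import *
wm('w14.png')
```

```text
t 13.625 dir 0.6694 inter -49.05 bear 0.6682 TCPoff -94.95 [ 593.19 -252.56  112.77]
```

>>> servo_tool(
  rows=[
    {"dx": 0, "dy": 8e-05, "dz": 0, "wx": 0, "wy": 0, "wz": 0, "fingers": 1},
    {"dx": 0, "dy": 8e-05, "dz": 0, "wx": 0, "wy": 0, "wz": 0, "fingers": 1},
    {"dx": 0, "dy": 8e-05, "dz": 0, "wx": 0, "wy": 0, "wz": 0, "fingers": 1},
    {"dx": 0, "dy": 8e-05, "dz": 0, "wx": 0, "wy": 0, "wz": 0, "fingers": 1},
    {"dx": 0, "dy": 8e-05, "dz": 0, "wx": 0, "wy": 0, "wz": 0, "fingers": 1},
  ],
)

```text
clock: 14.3
eef_pos: [593.0, -252.3, 112.8]
tool_rot: [2.568, 1.571, -3.081]
force: [0.7, -0.4, 0.7]
width: 0.2
```

>>> servo_tool(
  rows=[
    {"dx": 0, "dy": 8e-05, "dz": 0, "wx": 0, "wy": 0, "wz": 0, "fingers": 1},
    {"dx": 0, "dy": 8e-05, "dz": 0, "wx": 0, "wy": 0, "wz": 0, "fingers": 1},
    {"dx": 0, "dy": 8e-05, "dz": 0, "wx": 0, "wy": 0, "wz": 0, "fingers": 1},
    {"dx": 0, "dy": 8e-05, "dz": 0, "wx": 0, "wy": 0, "wz": 0, "fingers": 1},
    {"dx": 0, "dy": 8e-05, "dz": 0, "wx": 0, "wy": 0, "wz": 0, "fingers": 1},
  ],
)

```text
clock: 14.92
eef_pos: [592.8, -252.1, 112.8]
tool_rot: [-1.339, 1.571, -0.705]
force: [1.1, -0.4, -0.2]
width: 0.0
```

Run:
```python
from h import *
wm('w15.png')
```

```text
t 14.925 dir 0.6676 inter -49.29 bear 0.6675 TCPoff -94.53 [ 592.83 -252.1   112.79]
```

>>> servo_tool(
  rows=[
    {"dx": 0, "dy": 8e-05, "dz": 0, "wx": 0, "wy": 0, "wz": 0, "fingers": 1},
    {"dx": 0, "dy": 8e-05, "dz": 0, "wx": 0, "wy": 0, "wz": 0, "fingers": 1},
    {"dx": 0, "dy": 8e-05, "dz": 0, "wx": 0, "wy": 0, "wz": 0, "fingers": 1},
    {"dx": 0, "dy": 8e-05, "dz": 0, "wx": 0, "wy": 0, "wz": 0, "fingers": 1},
    {"dx": 0, "dy": 8e-05, "dz": 0, "wx": 0, "wy": 0, "wz": 0, "fingers": 1},
  ],
)

```text
clock: 15.6
eef_pos: [592.7, -251.8, 112.8]
tool_rot: [-0.554, 1.571, 0.08]
force: [0.2, 0.1, 0.4]
width: 0.3
```

Run:
```python
from h import *
wm('w16.png')
```

```text
t 15.600 dir 0.6687 inter -48.98 bear 0.6672 TCPoff -94.31 [ 592.7  -251.83  112.79]
```

>>> servo_tool(
  rows=[
    {"dx": 0, "dy": 8e-05, "dz": 0, "wx": 0, "wy": 0, "wz": 0, "fingers": 1},
    {"dx": 0, "dy": 8e-05, "dz": 0, "wx": 0, "wy": 0, "wz": 0, "fingers": 1},
    {"dx": 0, "dy": 8e-05, "dz": 0, "wx": 0, "wy": 0, "wz": 0, "fingers": 1},
    {"dx": 0, "dy": 8e-05, "dz": 0, "wx": 0, "wy": 0, "wz": 0, "fingers": 1},
    {"dx": 0, "dy": 8e-05, "dz": 0, "wx": 0, "wy": 0, "wz": 0, "fingers": 1},
  ],
)

```text
clock: 16.27
eef_pos: [592.5, -251.6, 112.8]
tool_rot: [-2.314, 1.571, -1.68]
force: [-0.7, 0.4, -0.3]
width: -0.2
```

Run:
```python
from h import *
wm('w17.png')
```

```text
t 16.275 dir 0.6673 inter -49.14 bear 0.6664 TCPoff -94.19 [ 592.49 -251.6   112.8 ]
```

>>> servo_tool(
  rows=[
    {"dx": 0, "dy": 0.0001, "dz": 0, "wx": 0, "wy": 0, "wz": 0, "fingers": 1},
    {"dx": 0, "dy": 0.0001, "dz": 0, "wx": 0, "wy": 0, "wz": 0, "fingers": 1},
    {"dx": 0, "dy": 0.0001, "dz": 0, "wx": 0, "wy": 0, "wz": 0, "fingers": 1},
    {"dx": 0, "dy": 0.0001, "dz": 0, "wx": 0, "wy": 0, "wz": 0, "fingers": 1},
    {"dx": 0, "dy": 0.0001, "dz": 0, "wx": 0, "wy": 0, "wz": 0, "fingers": 1},
  ],
)

```text
clock: 16.95
eef_pos: [592.2, -251.3, 112.8]
tool_rot: [2.449, 1.571, 3.083]
force: [0.1, 0.0, -0.0]
width: -0.1
```

Run:
```python
from h import *
wm('w18.png')
```

```text
t 16.950 dir 0.6655 inter -49.11 bear 0.6645 TCPoff -94.25 [ 592.23 -251.31  112.77]
```

>>> servo_tool(
  rows=[
    {"dx": 0, "dy": 0.0001, "dz": 0, "wx": 0, "wy": 0, "wz": 0, "fingers": 1},
    {"dx": 0, "dy": 0.0001, "dz": 0, "wx": 0, "wy": 0, "wz": 0, "fingers": 1},
    {"dx": 0, "dy": 0.0001, "dz": 0, "wx": 0, "wy": 0, "wz": 0, "fingers": 1},
    {"dx": 0, "dy": 0.0001, "dz": 0, "wx": 0, "wy": 0, "wz": 0, "fingers": 1},
    {"dx": 0, "dy": 0.0001, "dz": 0, "wx": 0, "wy": 0, "wz": 0, "fingers": 1},
  ],
)

```text
clock: 17.62
eef_pos: [592.0, -251.0, 112.8]
tool_rot: [2.435, 1.571, 3.07]
force: [0.2, 0.3, 0.1]
width: -0.2
```

Run:
```python
from h import *
wm('w19.png')
```

```text
t 17.625 dir 0.6637 inter -49.03 bear 0.6623 TCPoff -94.38 [ 592.01 -250.99  112.78]
```

>>> servo_tool(
  rows=[
    {"dx": 0, "dy": -0.004, "dz": 0, "wx": 0, "wy": 0, "wz": 0, "fingers": 1},
    {"dx": 0, "dy": -0.015, "dz": 0, "wx": 0, "wy": 0, "wz": 0, "fingers": 1},
    {"dx": 0, "dy": -0.03, "dz": 0, "wx": 0, "wy": 0, "wz": 0, "fingers": 1},
    {"dx": -0.08, "dy": 0, "dz": 0, "wx": 0, "wy": 0, "wz": 0, "fingers": 1},
    {"dx": -0.08, "dy": 0, "dz": 0, "wx": 0, "wy": 0, "wz": 0, "fingers": 1},
  ],
)

```text
clock: 18.3
eef_pos: [613.7, -281.6, 233.0]
tool_rot: [2.468, 1.569, 3.101]
force: [0.3, -1.0, 0.3]
width: -0.1
```

>>> servo_tool(
  rows=[
    {"dx": 0, "dy": -0.028, "dz": -0.041, "wx": 0, "wy": 0, "wz": 0, "fingers": 1},
    {"dx": 0, "dy": -0.028, "dz": -0.041, "wx": 0, "wy": 0, "wz": 0, "fingers": 1},
    {"dx": 0, "dy": -0.028, "dz": -0.041, "wx": 0, "wy": 0, "wz": 0, "fingers": 1},
    {"dx": 0, "dy": -0.028, "dz": -0.041, "wx": 0, "wy": 0, "wz": 0, "fingers": 1},
    {"dx": 0, "dy": 0, "dz": 0, "wx": 0, "wy": 0, "wz": 0, "fingers": 1},
  ],
)

```text
clock: 18.92
eef_pos: [561.5, -426.8, 232.8]
tool_rot: [-2.63, 1.567, -2.002]
force: [0.4, -0.2, -0.2]
width: 0.5
```

Run:
```python
from h import *
print(ang('t20.png',.4,.9),angs('s20.png',.4,.9));t=ctrl.read_state();save('wrist','w20.png');print(t['clock'],t['eef_pos'])
im=cv2.imread('pics/t20.png');cv2.imwrite('pics/t20c.png',cv2.resize(im[150:320,250:430],None,fx=3.4,fy=3.4,interpolation=cv2.INTER_CUBIC))
```

```text
(18.925, np.float64(0.663), 71.3) (18.975, np.float64(0.6748), 99.9)
19.025 [ 564.519926   -421.57472492  232.59195678]
```

View pics/t20c.png

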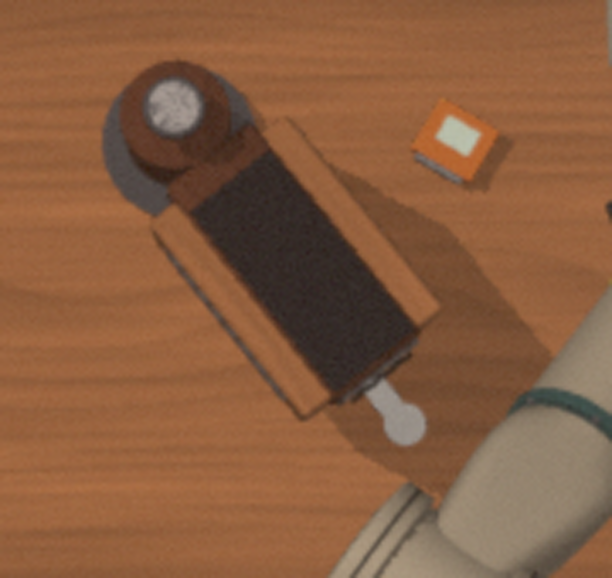

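View pics/w20.png

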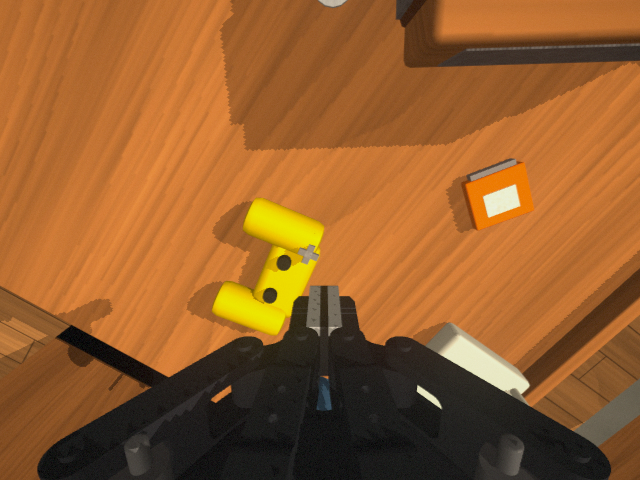

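>>> servo_tool(
  rows=[
    {"dx": 0, "dy": 0, "dz": 0, "wx": 0, "wy": 0, "wz": 0, "fingers": 1},
    {"dx": 0, "dy": 0, "dz": 0, "wx": 0, "wy": 0, "wz": 0, "fingers": 1},
    {"dx": 0, "dy": 0, "dz": 0, "wx": 0, "wy": 0, "wz": 0, "fingers": 1},
    {"dx": 0, "dy": 0, "dz": 0, "wx": 0, "wy": 0, "wz": 0, "fingers": 1},
    {"dx": 0, "dy": 0, "dz": 0, "wx": 0, "wy": 0, "wz": 0, "fingers": 1},
  ],
)

```text
clock: 19.7
eef_pos: [564.5, -421.1, 232.8]
tool_rot: [-1.843, 1.571, -1.209]
force: [0.1, 0.3, -0.2]
width: 0.2
```

>>> servo_tool(
  rows=[
    {"dx": 0, "dy": 0, "dz": 0, "wx": 0, "wy": 0, "wz": 0, "fingers": 1},
    {"dx": 0, "dy": 0, "dz": 0, "wx": 0, "wy": 0, "wz": 0, "fingers": 1},
    {"dx": 0, "dy": 0, "dz": 0, "wx": 0, "wy": 0, "wz": 0, "fingers": 1},
    {"dx": 0, "dy": 0, "dz": 0, "wx": 0, "wy": 0, "wz": 0, "fingers": 1},
    {"dx": 0, "dy": 0, "dz": 0, "wx": 0, "wy": 0, "wz": 0, "fingers": 1},
  ],
)

```text
clock: 20.32
eef_pos: [564.5, -421.1, 232.8]
tool_rot: [0.664, 1.571, 1.298]
force: [-0.3, 0.7, -0.3]
width: -0.0
```

>>> servo_tool(
  rows=[
    {"dx": 0, "dy": 0, "dz": 0, "wx": 0, "wy": 0, "wz": 0, "fingers": 1},
    {"dx": 0, "dy": 0, "dz": 0, "wx": 0, "wy": 0, "wz": 0, "fingers": 1},
    {"dx": 0, "dy": 0, "dz": 0, "wx": 0, "wy": 0, "wz": 0, "fingers": 1},
    {"dx": 0, "dy": 0, "dz": 0, "wx": 0, "wy": 0, "wz": 0, "fingers": 1},
    {"dx": 0, "dy": 0, "dz": 0, "wx": 0, "wy": 0, "wz": 0, "fingers": 1},
  ],
)

```text
clock: 20.95
eef_pos: [564.5, -421.1, 232.8]
tool_rot: [1.3, 1.571, 1.934]
force: [0.1, 0.6, -0.5]
width: -0.0
```

Run:
```python
from h import *
print(ang('t21.png',.4,.9),angs('s21.png',.4,.9))
# relative check in top view: strip bearing vs glass, across axis guesses
for f in('t20','t21'):
  g=cv2.GaussianBlur(cv2.cvtColor(cv2.imread('pics/%s.png'%f),cv2.COLOR_BGR2GRAY).astype(np.float32),(0,0),.7)
  for ax in([720,-31.5],[719,-32.5],[721,-30.5]):
    ax=np.array(ax,float)
    g1=cv2.GaussianBlur(cv2.cvtColor(cv2.imread('pics/t1.png'),cv2.COLOR_BGR2GRAY).astype(np.float32),(0,0),.7)
    print(f,ax,best(lambda a:edge(g,'top',a,75,270,45,144,ax),.5,.8),'strip',best(lambda a:-edge(g1,'top',a,90,340,12,4,ax),.5,.8))
g1=cv2.GaussianBlur(cv2.cvtColor(cv2.imread('pics/s5.png'),cv2.COLOR_BGR2GRAY).astype(np.float32),(0,0),.7)
print('scene strip',best(lambda a:-edge(g1,'scene',a,305,345,12,4,AX,3),.5,.8))
```

```text
(20.95, np.float64(0.659), 71.2) (21.0, np.float64(0.67), 100.7)
t20 [720.  -31.5] (np.float64(0.6629635533603608), np.float32(71.268)) strip (np.float64(0.654548209606845), np.float32(100.492645))
t20 [719.  -32.5] (np.float64(0.6620005518952247), np.float32(71.555145)) strip (np.float64(0.6535587755676343), np.float32(100.064095))
t20 [721.  -30.5] (np.float64(0.6637896721765716), np.float32(71.08804)) strip (np.float64(0.6553631985937424), np.float32(100.655075))
t21 [720.  -31.5] (np.float64(0.6589531366883269), np.float32(71.232506)) strip (np.float64(0.654548209606845), np.float32(100.492645))
t21 [719.  -32.5] (np.float64(0.6584207050476744), np.float32(71.57726)) strip (np.float64(0.6535587755676343), np.float32(100.064095))
t21 [721.  -30.5] (np.float64(0.6603940045953325), np.float32(70.880295)) strip (np.float64(0.6553631985937424), np.float32(100.655075))
scene strip (np.float64(0.664419918063332), np.float32(73.16612))
```

>>> servo_tool(
  rows=[
    {"dx": 0, "dy": 0, "dz": 0, "wx": 0, "wy": 0, "wz": 0, "fingers": 1},
    {"dx": 0, "dy": 0, "dz": 0, "wx": 0, "wy": 0, "wz": 0, "fingers": 1},
    {"dx": 0, "dy": 0, "dz": 0, "wx": 0, "wy": 0, "wz": 0, "fingers": 1},
    {"dx": 0, "dy": 0, "dz": 0, "wx": 0, "wy": 0, "wz": 0, "fingers": 1},
    {"dx": 0, "dy": 0, "dz": 0, "wx": 0, "wy": 0, "wz": 0, "fingers": 1},
  ],
)

```text
clock: 21.68
eef_pos: [564.5, -421.1, 232.8]
tool_rot: [1.4, 1.571, 2.035]
force: [0.7, 0.6, 0.4]
width: -0.2
```

>>> servo_tool(
  rows=[
    {"dx": 0, "dy": 0, "dz": 0, "wx": 0, "wy": 0, "wz": 0, "fingers": 1},
    {"dx": 0, "dy": 0, "dz": 0, "wx": 0, "wy": 0, "wz": 0, "fingers": 1},
    {"dx": 0, "dy": 0, "dz": 0, "wx": 0, "wy": 0, "wz": 0, "fingers": 1},
    {"dx": 0, "dy": 0, "dz": 0, "wx": 0, "wy": 0, "wz": 0, "fingers": 1},
    {"dx": 0, "dy": 0, "dz": 0, "wx": 0, "wy": 0, "wz": 0, "fingers": 1},
  ],
)

```text
clock: 22.3
eef_pos: [564.5, -421.1, 232.8]
tool_rot: [1.787, 1.571, 2.421]
force: [0.1, 0.1, 0.2]
width: 0.0
```

>>> servo_tool(
  rows=[
    {"dx": 0, "dy": 0, "dz": 0, "wx": 0, "wy": 0, "wz": 0, "fingers": 1},
    {"dx": 0, "dy": 0, "dz": 0, "wx": 0, "wy": 0, "wz": 0, "fingers": 1},
    {"dx": 0, "dy": 0, "dz": 0, "wx": 0, "wy": 0, "wz": 0, "fingers": 1},
    {"dx": 0, "dy": 0, "dz": 0, "wx": 0, "wy": 0, "wz": 0, "fingers": 1},
    {"dx": 0, "dy": 0, "dz": 0, "wx": 0, "wy": 0, "wz": 0, "fingers": 1},
  ],
)

```text
clock: 22.92
eef_pos: [564.5, -421.1, 232.7]
tool_rot: [1.701, 1.571, 2.335]
force: [0.9, 0.5, -0.4]
width: 0.1
```

Run:
```python
from h import *
print(ang('t22.png',.5,.8),angs('s22.png',.5,.8))
```

```text
(22.925, np.float64(0.656), 71.2) (22.975, np.float64(0.6677), 99.1)
```

View pics/t22.png

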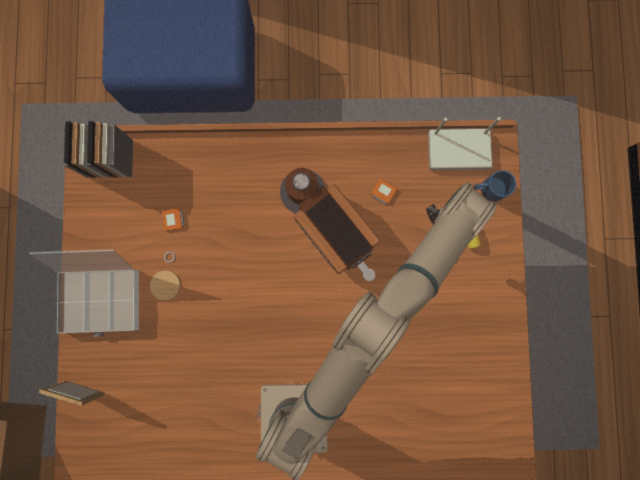

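The latest top view shows the speaker at (335,230) lying over the strip, with the pad at (369,275) on its line. The other things haven't moved. The error is about 0.002 to 0.003 rad and the drift about −0.001 rad/s, so I'm handing in.

```bash
python3 -c "
from cell import ctrl
print(ctrl.finish_job(),ctrl.read_state()['clock'])"
```

```text
the job is handed in; nothing more can be done
the job is handed in; nothing more can be done
```

The speaker now lies straight over the aim strip, let go of and practically still, and I handed the job in at about 23 s of the 38 s allowed.

**What I did:** I pushed the left panel once, slowly, which sent the speaker round at about 0.3 rad/s at most. It then coasted while the arm passed over it to the other side. I braked it against the right panel with two retreating catches, then gave it one very gentle push back onto the strip. Finally I moved the arm clear.

**Last checks before hand-in:**

| Check | Result |
|---|---|
| Angle error, top camera | about +0.0015 rad (speaker 0.656, strip 0.6545) |
| Angle error, scene camera | about +0.003 rad (speaker 0.668, strip 0.664) |
| Remaining drift | about −0.0015 rad/s and dying away |
| Measured force on the tool | within about 1.5 N in every reading, about the sensor's noise |
| Other things on the shelf | in their places in the last views (the arm hides part of the controller in the final one) |

**Checks that disagreed:** absolute angles differed between cameras by about 0.01 rad, and the wrist camera put the post's axis about 5 mm off. I therefore judged the alignment only by comparing the speaker with the strip within each camera. The speaker was never exactly motionless; it was still creeping at the rate above when I handed in.

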